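# Pack a two-layer instrument tray from a slanted holder

### The job

Pack the white instrument tray in two layers: pull the steel forceps out of the slanted orange holder and lay it lengthwise in the bottom of the tray, across its two low steps, then put the blue separator sheet over it so that it sits flat on the two end ledges inside the tray's walls, and only then pull the marker out of the holder and lay it lengthwise on the sheet. Set things down rather than dropping them, and leave the timer, the dish and the beaker where they are.

Things in the scene. Friction and masses are not known exactly. Their poses are not given: they have to be found in the camera images.
- holder: Fixed holder, z up, origin on the bench; grey foot x -35..90, y -67..67, 8 mm high. Two orange pockets at y = +42 and -42 mm lean 45 deg from vertical to its +x: items run along (0.707, 0, 0.707) of its frame. Pocket inside 20 wide, 16 thick, 70 deep, floor 24 mm up, mouth about 73 mm up; 64 mm of each item sticks out. Which pocket holds which item varies.
- forceps_mid (a point): Centre of the steel forceps: 134 mm long (its y axis, closed end +y, which is up in the holder), 15 mm wide (x axis), 8 mm thick (z axis); about 22 g. In the holder its width lies level and its z axis points up and back toward the holder's -x. Rigid, the legs do not spring.
- marker_mid (a point): Centre of the marker pen, black with a blue cap: 132 mm long (its x axis, +x end up in the holder), 12 mm wide (y axis, level in the holder), 12 mm thick (z axis); about 12 g. It does not roll.
- tray: Fixed white tray 196 (x) x 82 (y) mm, origin on the bench under its centre, z up. Inside 188 x 74. Lower layer: two steps, |x| 47 to 82 mm, tops 13 mm up, with a well (floor 5 mm up) between for fingertips. Sheet ledges: |x| 82 to 94, tops 25 mm up. End walls and 28 mm long corner walls 4 mm thick, 43 mm high; the middle 140 mm of each long side is open above the steps.
- sheet_mid (a point): Centre of the loose blue separator sheet, rigid, 180 mm (x axis) x 66 mm (y axis) x 6 mm thick, 70 g, lying flat on the bench; fits in the tray with 4 mm to spare on each side and then rests on the two ledges, top 31 mm above the bench.
- timer_mid (a point): Centre of a white lab timer 60 x 66 x 18 mm, a bystander.
- petri_dish_mid (a point): Centre of a closed round dish, 60 mm across, 13 mm high, a bystander.
- beaker_mid (a point): Centre of a glass beaker, 53 mm across, 68 mm high, a bystander.

How it is judged:
By the outcome, as a careful person would: the job done as asked, in the order asked, and still so for the second after the job is handed in, with the robot touching nothing.
It also fails if it takes over 72 s, if anything falls off the work surface, if the arm or the gripper's body presses on something with over 40 N, if the wrist force passes 120 N, or if a joint passes its speed limit or range.

### The arm

A 6-joint arm with a two-finger parallel gripper is mounted at the origin on a cart in front of the work surface, level with it; the furniture and walls round the work are solid. World frame = base frame: x ahead of the robot, y to its left, z up, the work surface at z = 0. Lengths are in m, angles in rad, forces in N, time in s.
With the tool pointing down it reaches from about 0.375 to 0.975 m from the base axis. Payload 3.8 kg.
Tool frame: the origin (TCP) lies on the mounting face of the last link; the fingertips stand 173 mm ahead of it and the grasp point (between the pads) lies 155 mm ahead of it; z points along the fingers, y is the direction in which the jaws open and shut (so a half turn about z gives the same grasp; the last joint's range is limited). The gripper opens to 85 mm and grips with 20 to 120 N. Pads are 22 mm wide; open, the fingers measure 114 mm over their backs; the gripper's body (76 mm by 85 mm) begins 54 mm behind the grasp point. The pads swing forward as they close: fully open they stand 13 mm farther back than shut.
Start: joints at [-0.037, 0.264, 1.604, -0, 1.274, -0.037], TCP at [0.675, -0, 0.405] pointing down, gripper open.
Joint ranges: [-2.63, 2.63], [-0.94, 2.18], [0.31, 2.57], [-1.31, 4.45], [0, 2.66], [-2.55, 2.55]. Speed limits (rad/s): [2.57, 2.57, 3.14, 3.14, 3.14, 3.14].

### API

Orientations are given as a rotation vector (axis times angle).
In Python, from workcell import bot gives the robot as it stands.
- The arm moves only by the shell command python3 -m jog 'ROWS' [FORCE]. ROWS is JSON, a list that holds one entry, the list of rows, each a list of 7 numbers: the closure, from 0 (fully open) to 1 (shut), then the shift along the tool's x, y, z in cm, then the turn, a rotation vector about the tool's x, y, z in rad. A call has 1 to 12 rows; each row is the pose to reach, as a shift and turn from the pose commanded when the call began, along the tool's axes at that moment; what a row does not reach only later rows make up. A row lasts 1/8 s, in which the tool goes at most 62.5 mm and 10.7 degrees, less where a joint would pass 70% of its speed; a pose out of reach is approached as far as the arm can. A call with a gripper value outside its range is refused whole. The fingers move at their own pace and stop on an object; FORCE is the grip in N (left out, the last holds). Time passes only in rows, so rows that repeat a pose let the fingers close. It gives the time, the measured TCP pose, the force and the opening at its end, in the units of the state.
- bot.read_state(): the state, without advancing time (a new reading comes with each control period).
- bot.read_camera(name): name is "scene" or "side" or "wrist"; returns the picture (384x512x3 uint8, red, green, blue); there is no depth.
- bot.camera_model(name): a dict with "intrinsics" (3x3 intrinsics, pixels), "k1" (the pictures are not rectified: a ray, as slopes to the right and down, at radius r is drawn at 1 + k1 r^2 times it, then the intrinsics apply), "rvec" (rotation vector, rad) and "tvec" (3), from world to camera coordinates, as OpenCV has them. Camera axes: x right, y down, z forward; pixel columns grow to the right and rows downward; lengths in m; the calibration is good to about 2 mm. A picture is of the moment at which its call begins: read the wrist's pose just before it. camera_model takes no time and is no camera call; for the wrist camera it gives the pose at the moment of the call.
- bot.finish_job(): hands the job in, once; it reports no verdict.
The state is a dict: "time": time; "q": joint angles; "joint_vel": joint speeds; "joint_torque": joint torques, N m; "tool_pos": TCP position; "tcp_rot": TCP orientation; "wrist_force": force on the tool from outside, world axes, zero at the start; "torque": the same for the moment, N m; "width": opening from 0.0 (shut) to 1.0 (fully open).
Only numpy, scipy, OpenCV 4.12 (cv2) and the standard library are available. Lean on these libraries where they do the work, as an engineer would, in place of code of your own. Each camera call takes 0.05 s, during which the arm holds its last target.

## Working session

There is one attempt and no reset: what is moved stays moved. The work goes in short steps, Python scripts to look and compute and a shell command to move; the robot and the scene stay as the last step left them, time stands still between calls to the robot, and variables do not carry over. Pictures are saved under pics/ and viewed, and the job is handed in when it is done.

```bash
ls; mkdir -p pics; python3 - <<'E'
from workcell import bot
import cv2
print(bot.read_state())
for n in ("scene","side","wrist"):
    m=bot.camera_model(n); print(n,m)
    cv2.imwrite(f"pics/{n}0.png",bot.read_camera(n)[:,:,::-1])
E
```

```text
pics
{'time': 0.0, 'q': array([-3.69194654e-02,  2.64764547e-01,  1.60540125e+00, -2.42527161e-05,
        1.27369671e+00, -3.69297238e-02]), 'joint_vel': array([ 3.83026942e-04, -1.29061614e-03,  7.94705216e-06, -1.41479256e-03,
       -1.03590289e-03, -1.10012760e-03]), 'joint_torque': array([ 6.10465631e-04, -5.15121067e+01, -3.67308676e+01, -4.07824507e-05,
        1.31324201e-02,  1.46811578e-05]), 'tool_pos': array([ 6.74649106e-01, -6.07250647e-06,  4.03339191e-01]), 'tcp_rot': array([-2.2202566 , -2.2202952 ,  0.00245178]), 'wrist_force': array([-0.38168976,  0.39626649,  0.42215678]), 'torque': array([-0.00977827, -0.00659806, -0.03603714]), 'width': 1.0002221774524178}
scene {'intrinsics': array([[450.38293971,   0.        , 252.05239405],
       [  0.        , 450.38293971, 188.60904063],
       [  0.        ,   0.        ,   1.        ]]), 'k1': -0.02080042499697723, 'rvec': array([ 2.20394684, -0.82246439,  0.3278574 ]), 'tvec': array([-0.37423641,  0.36460518,  0.86531713])}
side {'intrinsics': array([[434.02848455,   0.        , 255.04379009],
       [  0.        , 434.02848455, 191.6028946 ],
       [  0.        ,   0.        ,   1.        ]]), 'k1': -0.1324838071760009, 'rvec': array([ 1.9286283 , -0.16585459,  0.08911297]), 'tvec': array([-0.5476448 ,  0.15728039,  1.08683431])}
wrist {'intrinsics': array([[329.27534213,   0.        , 255.00653313],
       [  0.        , 329.27534213, 196.21647737],
       [  0.        ,   0.        ,   1.        ]]), 'k1': -0.0784425095268699, 'rvec': array([-2.80686084e+00, -5.09332225e-04,  1.85783916e-03]), 'tvec': array([-0.67451655, -0.04279876,  0.3795855 ])}
```

View pics/scene0.png

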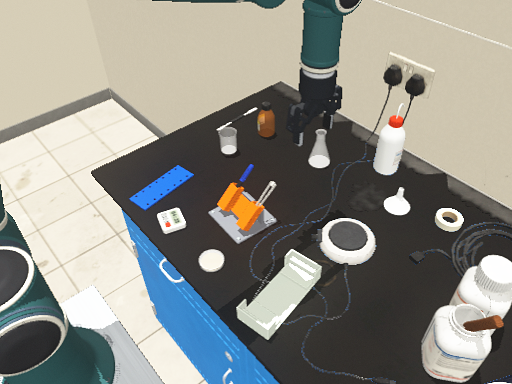

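View pics/side0.png

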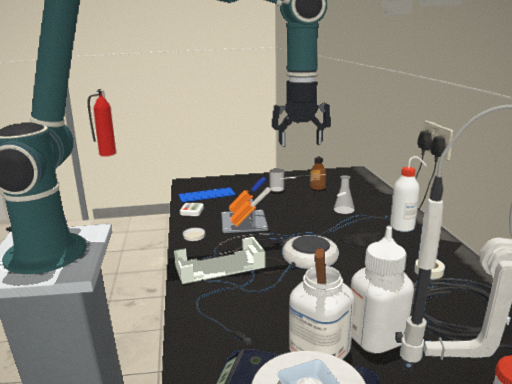

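View pics/wrist0.png

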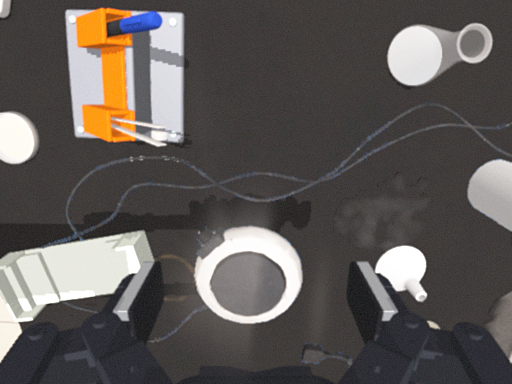

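```bash
cat > h.py <<'E'
import numpy as np, cv2
from scipy.spatial.transform import Rotation as R
from scipy.optimize import least_squares
def proj(m,P):
    P=np.asarray(P,float).reshape(-1,3)
    return cv2.projectPoints(P,m["rvec"],m["tvec"],m["intrinsics"],np.array([m["k1"],0,0,0,0.]))[0][:,0]
def unproj(m,uv,z):
    uv=np.asarray(uv,float).reshape(-1,1,2)
    n=cv2.undistortPoints(uv,m["intrinsics"],np.array([m["k1"],0,0,0,0.]))[:,0]
    Rm=R.from_rotvec(m["rvec"]).as_matrix(); C=-Rm.T@m["tvec"]
    d=np.c_[n,np.ones(len(n))]@Rm
    z=np.broadcast_to(z,len(n))
    return C+d*((z-C[2])/d[:,2])[:,None]
def place(p,pts):
    c,s=np.cos(p[2]),np.sin(p[2]); pts=np.asarray(pts,float)
    return np.c_[p[0]+c*pts[:,0]-s*pts[:,1],p[1]+s*pts[:,0]+c*pts[:,1],pts[:,2]]
def fit(p0,obs):
    "obs: list of (model,pts local,uv)"
    f=lambda p:np.concatenate([(proj(m,place(p,P))-np.array(uv)).ravel() for m,P,uv in obs])
    r=least_squares(f,p0,loss='soft_l1'); return r.x,f(r.x).reshape(-1,2)
E
python3 - <<'E'
import cv2
def crop(n,x0,y0,x1,y1,s,o):
    im=cv2.imread(f"pics/{n}.png")[y0:y1,x0:x1]
    im=cv2.resize(im,None,fx=s,fy=s,interpolation=cv2.INTER_CUBIC); cv2.imwrite(f"pics/{o}.png",im)
crop("scene0",110,150,340,350,3,"c1")
crop("wrist0",0,0,200,150,4,"c2")
crop("wrist0",0,210,170,350,4,"c3")
E
```

```text
(no output)
```

View pics/c1.png

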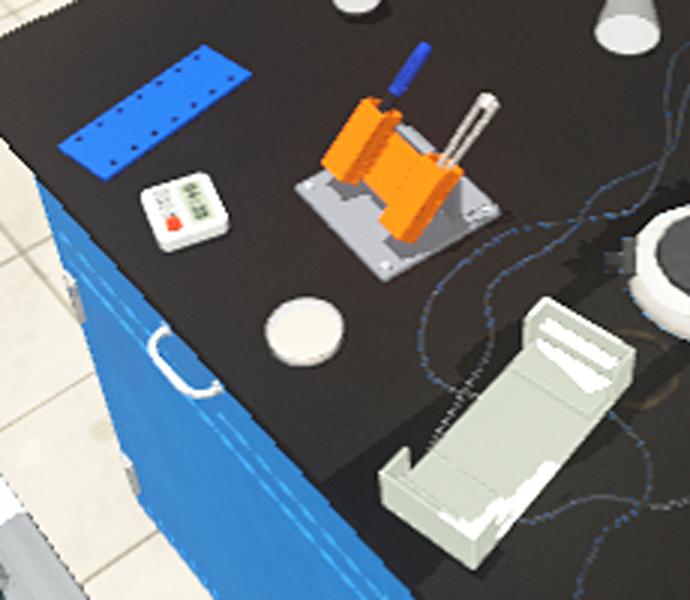

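View pics/c2.png

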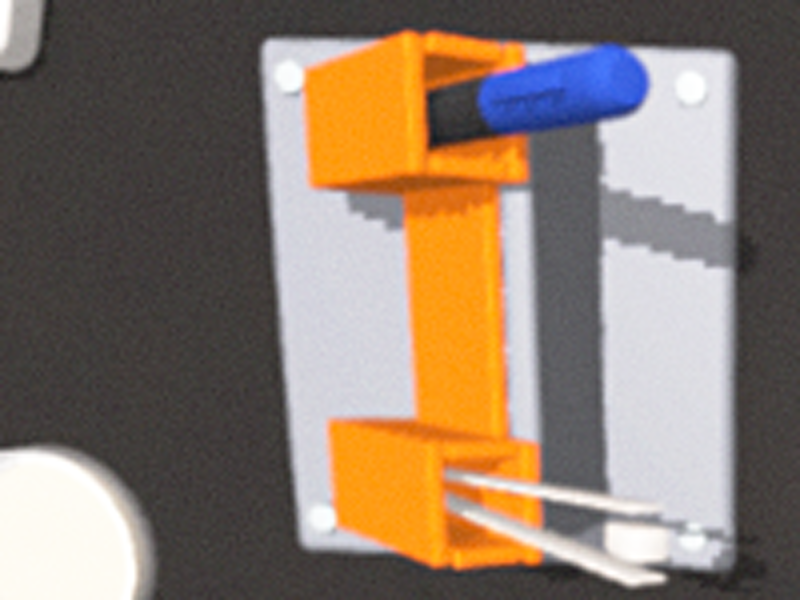

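View pics/c3.png

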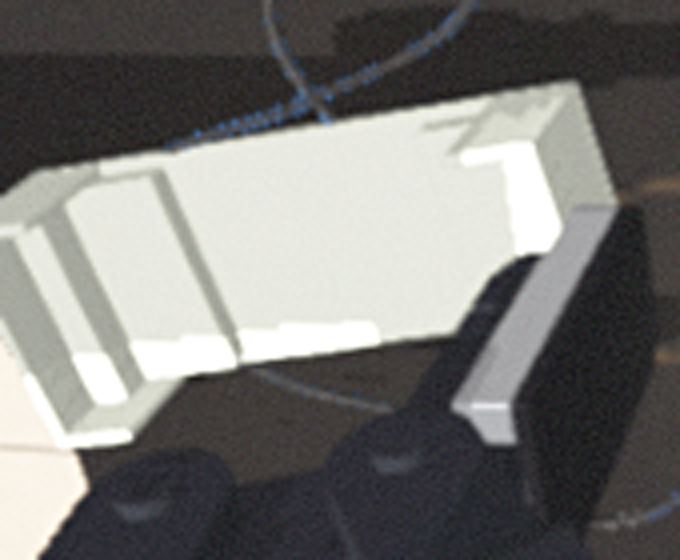

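```bash
cat > m1.py <<'E'
from h import *
from workcell import bot
S=bot.camera_model("scene"); W=bot.camera_model("wrist")
s=lambda L:np.array(L)/3.+[110-.33,150-.33]
w2=lambda L:np.array(L)/4.-.375
w3=lambda L:np.array(L)/4.-.375+[0,210]
print("sheet",unproj(S,s([(205,44),(252,73),(107,180),(58,148)]),.006))
print("holder S",unproj(S,s([(297,187),(385,276),(500,213),(405,125)]),.008))
print("holder W",unproj(W,w2([(265,40),(735,52),(733,565),(300,548)]),.008))
print("tray S",unproj(S,s([(545,297),(636,350),(475,545),(380,476)]),.043))
print("tray W",unproj(W,w3([(575,82)]),.043))
print("dish S",unproj(S,s([(304,330)]),.013), "timer",unproj(S,s([(188,208)]),.018))
print("beaker S",unproj(S,[(228,151)],.0))
E
python3 m1.py
```

```text
sheet [[0.52505667 0.37152849 0.006     ]
 [0.53478528 0.3060294  0.006     ]
 [0.35817722 0.2748126  0.006     ]
 [0.34558426 0.33907483 0.006     ]]
holder S [[0.47707885 0.15583917 0.008     ]
 [0.47136835 0.0283447  0.008     ]
 [0.58773496 0.01747945 0.008     ]
 [0.59640219 0.15331835 0.008     ]]
holder W [[0.48039671 0.16063305 0.008     ]
 [0.60265825 0.15316635 0.008     ]
 [0.59447743 0.0229228  0.008     ]
 [0.47073447 0.02904575 0.008     ]]
tray S [[ 0.53251789 -0.09206618  0.043     ]
 [ 0.54802782 -0.17196587  0.043     ]
 [ 0.35445518 -0.21067797  0.043     ]
 [ 0.3399972  -0.12989991  0.043     ]]
tray W [[ 0.55097349 -0.06987459  0.043     ]]
dish S [[0.38734439 0.02448229 0.013     ]] timer [[0.38845573 0.18896624 0.018     ]]
beaker S [[0.67657218 0.32891919 0.        ]]
```

```bash
cat > m2.py <<'E'
from m1 import *
print("Wcam",-R.from_rotvec(W["rvec"]).as_matrix().T@W["tvec"])
sh,r=fit([.44,.32,.17],[(S,[(.09,.033,.006),(.09,-.033,.006),(-.09,-.033,.006),(-.09,.033,.006)],s([(205,44),(252,73),(107,180),(58,148)]))]);print("sheet",sh,r.round(1).tolist())
ft=[(-.035,.067,.008),(-.035,-.067,.008),(.09,-.067,.008),(.09,.067,.008)]
for o in ([(S,ft,s([(297,187),(385,276),(500,213),(405,125)]))],[(W,[ft[0],ft[3],ft[2],ft[1]],w2([(265,40),(735,52),(733,565),(300,548)]))]):
    ho,r=fit([.51,.09,-.05],o);print("holder",ho,r.round(1).tolist())
tt=[(.098,.041,.043),(.098,-.041,.043),(-.098,-.041,.043),(-.098,.041,.043)]
tr,r=fit([.44,-.15,.17],[(S,tt,s([(545,297),(636,350),(475,545),(380,476)]))]);print("tray",tr,r.round(1).tolist())
def wire(im,m,p,segs,col,k):
    for a,b in segs:
        q=proj(m,place(p,np.linspace(a,b,9)))*k+(k-1)/2
        cv2.polylines(im,[np.round(q).astype(int)],False,col,1)
def rect(x0,x1,y0,y1,z): 
    c=[(x0,y0,z),(x1,y0,z),(x1,y1,z),(x0,y1,z)]; return [(c[i],c[(i+1)%4]) for i in range(4)]
TR=rect(-.098,.098,-.041,.041,.043)+rect(-.098,.098,-.041,.041,0)+rect(-.047,.047,-.037,.037,.005)+rect(-.094,-.082,-.037,.037,.025)+rect(.082,.094,-.037,.037,.025)
HO=rect(-.035,.09,-.067,.067,.008)
c=.70711
for y in (.042,-.042):
    HO+=[((.0,y,.0),(.14*c,y,.024+.14*c))] 
SH=rect(-.09,.09,-.033,.033,.006)
E
cat > m3.py <<'E'
from m2 import *
k=2
for n,m in (("scene",S),("wrist",W)):
    im=cv2.resize(cv2.imread(f"pics/{n}0.png"),None,fx=k,fy=k,interpolation=cv2.INTER_CUBIC)
    wire(im,m,tr,TR,(0,0,255),k);wire(im,m,ho,HO,(255,0,255),k);wire(im,m,sh,SH,(0,255,255),k)
    im=im[260:760,200:900] if n=="scene" else im[0:600,0:500]
    cv2.imwrite(f"pics/ov_{n}.png",im)
E
python3 m3.py|tail -5
```

```text
Wcam [0.67506089 0.08436553 0.37182852]
sheet [0.44082833 0.32281422 0.17453616] [[-0.3, 0.3], [0.1, -0.0], [-0.1, 0.1], [0.2, -0.3]]
holder [ 0.50558797  0.09028693 -0.04688709] [[-1.7, -0.0], [-0.4, 1.6], [0.9, -1.3], [0.7, -0.3]]
holder [ 0.50935602  0.09265251 -0.06393731] [[-1.7, -1.1], [0.8, -0.7], [0.5, 2.6], [-0.3, 0.9]]
tray [ 0.44365796 -0.15120271  0.19352527] [[-0.2, 0.1], [0.1, 0.2], [0.2, -0.4], [-0.2, 0.1]]
```

View pics/ov_scene.png

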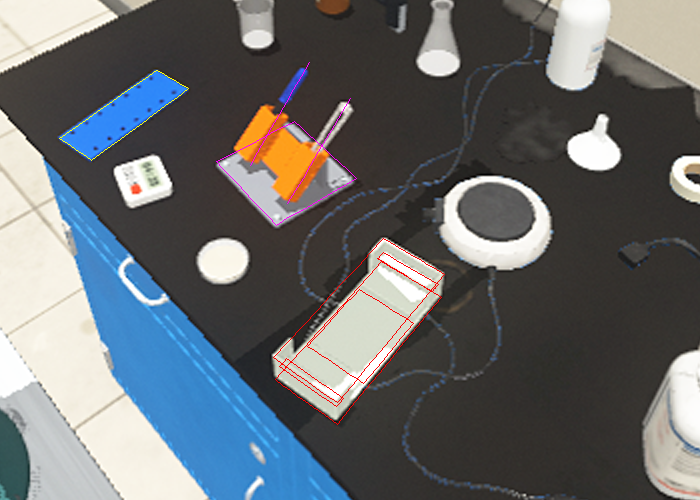

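View pics/ov_wrist.png

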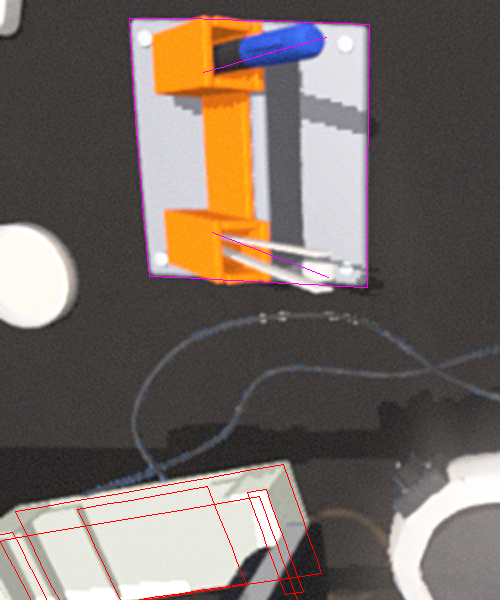

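```bash
cat > m4.py <<'E'
from m2 import *
def tri(obs):
    f=lambda p:np.concatenate([(proj(m,[p])[0]-np.array(uv)) for m,uv in obs])
    r=least_squares(f,[.57,.1,.1]); return r.x,r.fun
def loc(p,ho):
    c,s_=np.cos(ho[2]),np.sin(ho[2]); d=p-np.r_[ho[:2],0]; return np.r_[c*d[0]+s_*d[1],-s_*d[0]+c*d[1],p[2]]
hoS=np.array([.5075,.0915,-.055])
for n,a,b in (("marker tip",(630,80),(427,47)),("forceps tip",(655,545),(489,98)),):
    p,r=tri([(W,w2([a])[0]),(S,s([b])[0])]); print(n,p,r.round(1),"local",loc(p,hoS))
E
python3 m4.py|tail -2
python3 - <<'E'
import cv2
im=cv2.imread("pics/scene0.png")[155:250,200:290]; cv2.imwrite("pics/c4.png",cv2.resize(im,None,fx=6,fy=6,interpolation=cv2.INTER_CUBIC))
im=cv2.imread("pics/side0.png")[170:240,210:290]; cv2.imwrite("pics/c5.png",cv2.resize(im,None,fx=7,fy=7,interpolation=cv2.INTER_CUBIC))
E
```

```text
marker tip [0.60395593 0.1292107  0.11188854] [ 0.   0.  -0.2 -0.1] local [0.09423703 0.04295607 0.11188854]
forceps tip [0.60201035 0.04476385 0.112007  ] [-0.3 -0.2  1.1  0.1] local [ 0.09693663 -0.04147004  0.112007  ]
```

View pics/c4.png

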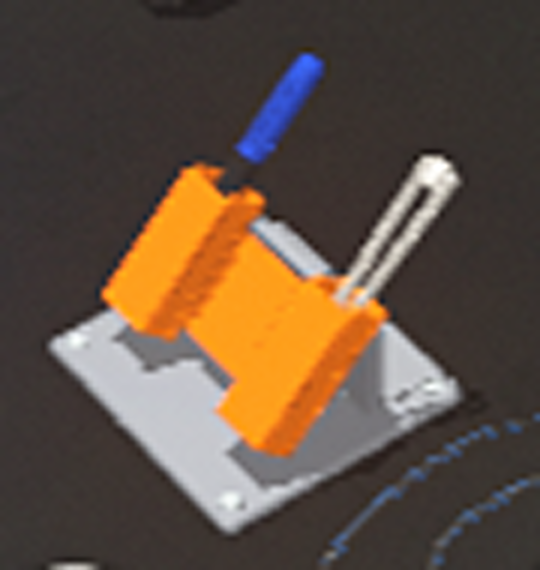

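View pics/c5.png

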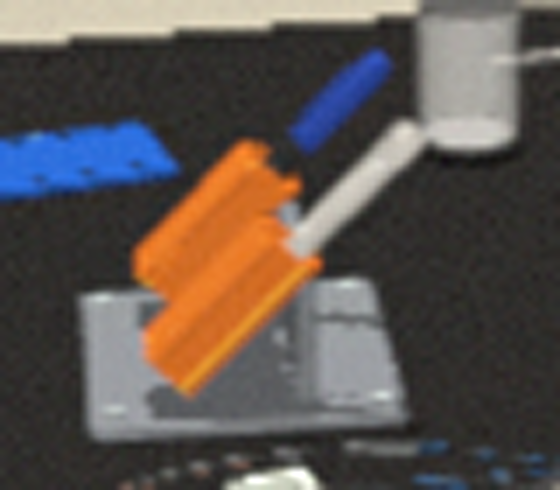

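```bash
cat > g.py <<'E'
from h import *
from workcell import bot
HO=np.array([.5075,.0915,-.055]); TRAY=np.array([.4437,-.1512,.1935]); SHEET=np.array([.4408,.3228,.1745])
def Rz(a): return R.from_euler('z',a).as_matrix()
c=.5**.5
def hold_rot(yaw): # tool x=d, y=-y, z=fwd/down
    return Rz(yaw)@np.array([[c,0,c],[0,-1,0],[c,0,-c]])
def down_rot(yaw): # tool x along yaw dir, z down
    return Rz(yaw)@np.diag([1,-1,-1.])
def row(Rt,pt,st=None):
    st=st or bot.read_state(); R0=R.from_rotvec(st["tcp_rot"]).as_matrix(); 
    sh=R0.T@(pt-st["tool_pos"])*100; tn=R.from_matrix(R0.T@Rt).as_rotvec()
    print("row shift cm",sh.round(2),"turn",tn.round(4),"deg",np.degrees(np.linalg.norm(tn)).round(1)); return sh,tn
def local(ho,P): return place(ho,[P])[0]
E
python3 - <<'E'
from g import *
Rt=hold_rot(HO[2]); g=local(HO,(.068,-.042,.087)); print(g)
row(Rt,g-Rt[:,2]*(.165+.08))
E
```

```text
[0.57308834 0.04582539 0.087     ]
row shift cm [  5.53 -27.44  14.39] turn [-0.6366  0.6026  1.5331] deg 101.2
```

```bash
python3 -m jog '[[[0,5.5,-27.4,14.4,-0.637,0.603,1.533],[0,5.5,-27.4,14.4,-0.637,0.603,1.533],[0,5.5,-27.4,14.4,-0.637,0.603,1.533],[0,5.5,-27.4,14.4,-0.637,0.603,1.533],[0,5.5,-27.4,14.4,-0.637,0.603,1.533],[0,5.5,-27.4,14.4,-0.637,0.603,1.533],[0,5.5,-27.4,14.4,-0.637,0.603,1.533],[0,5.5,-27.4,14.4,-0.637,0.603,1.533],[0,5.5,-27.4,14.4,-0.637,0.603,1.533],[0,5.5,-27.4,14.4,-0.637,0.603,1.533],[0,5.5,-27.4,14.4,-0.637,0.603,1.533],[0,5.5,-27.4,14.4,-0.637,0.603,1.533]]]' 30
python3 - <<'E'
from g import *
print(bot.read_state()["q"])
Rt=hold_rot(HO[2]); g=local(HO,(.068,-.042,.087))
row(Rt,g-Rt[:,2]*(.165+.08))
import pickle
pickle.dump(bot.camera_model("wrist"),open("w1.pkl","wb"))
cv2.imwrite("pics/w1.png",bot.read_camera("wrist")[:,:,::-1])
E
```

```text
time: 1.65
tool_pos: [0.4004, 0.0536, 0.26]
tcp_rot: [2.883, -0.039, 1.171]
wrist_force: [-0.5, -1.2, -0.6]
width: 0.999
[ 0.12450202 -0.3126526   2.55669073 -0.75103392  0.18140405  2.41520223]
row shift cm [-0.01 -0.17 -0.05] turn [-0.0017  0.0132  0.0276] deg 1.8
```

View pics/w1.png

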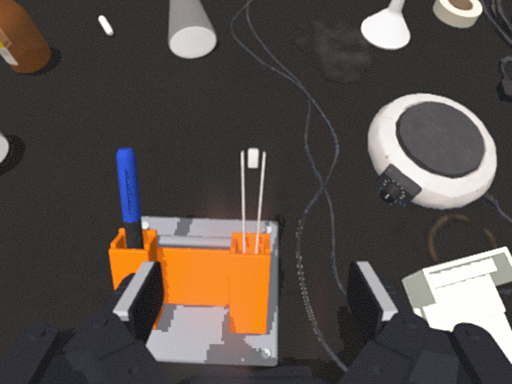

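```bash
python3 - <<'E'
from g import *
import pickle
W=pickle.load(open("w1.pkl","rb"))
k=1.5
im=cv2.resize(cv2.imread("pics/w1.png"),None,fx=k,fy=k)
def line(a,b,col):
    q=proj(W,place(HO,np.linspace(a,b,5)))*k; cv2.polylines(im,[np.round(q).astype(int)],False,col,1); print((q/k)[[0,-1]].round(1).tolist())
ce=np.array([.0496,-.042,.0686]); d=np.array([c,0,c])
for y in(-.0075,.0075): line(ce-d*.067+[0,y,0],ce+d*.067+[0,y,0],(0,0,255))
ce=np.array([.0475,.042,.0693])
line(ce,ce+d*.066,(0,255,255))
f=[(-.035,.067,.008),(-.035,-.067,.008),(.09,-.067,.008),(.09,.067,.008)]
for i in range(4): line(f[i],f[(i+1)%4],(255,0,255))
for q in [(-.098,.041,.043),(-.07,.041,.043),(-.098,-.041,.043)]:
    u=proj(W,place(TRAY,[q]))[0]; print("tray",u)
cv2.imwrite("pics/ov2.png",im)
E
```

```text
[[259.0, 315.2], [265.6, 148.1]]
[[240.2, 314.7], [242.6, 147.5]]
[[135.0, 239.1], [125.3, 148.4]]
[[112.6, 359.3], [279.8, 365.6]]
[[279.8, 365.6], [278.8, 218.9]]
[[278.8, 218.9], [136.7, 215.0]]
[[136.7, 215.0], [112.6, 359.3]]
tray [520.15304071 537.69676982]
tray [512.75229938 503.62856762]
tray [597.7039126  481.19507063]
```

View pics/ov2.png

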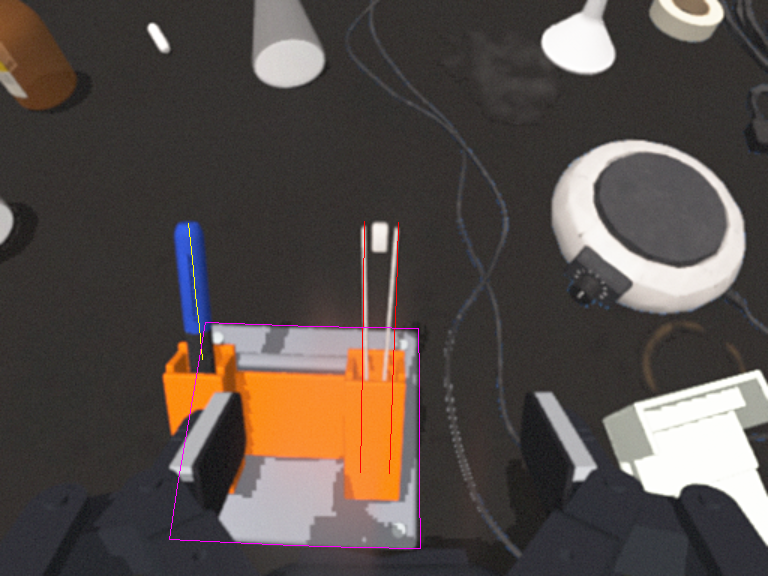

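```bash
python3 -m jog '[[[0.45,0,-0.15,2,0,0.013,0.027],[0.45,0,-0.17,4,0,0.013,0.027],[0.45,0,-0.17,6,0,0.013,0.027],[0.45,0,-0.17,7,0,0.013,0.027],[0.45,0,-0.17,7.95,0,0.013,0.027],[0.45,0,-0.17,7.95,0,0.013,0.027],[0.45,0,-0.17,7.95,0,0.013,0.027]]]' 30
python3 - <<'E'
from g import *
print(bot.read_state()["q"])
Rt=hold_rot(HO[2]); g=local(HO,(.068,-.042,.087))
row(Rt,g-Rt[:,2]*(.165))
cv2.imwrite("pics/w2.png",bot.read_camera("wrist")[:,:,::-1])
E
```

```text
time: 2.58
tool_pos: [0.4577, 0.0361, 0.2285]
tcp_rot: [-2.919, 0.058, -1.15]
wrist_force: [-0.8, 0.3, 0.7]
width: 0.547
[ 0.03794145 -0.10940127  2.47407617 -0.91721013  0.04474558  2.55104457]
row shift cm [-1.83 -1.57  1.73] turn [-0.0279  0.0354  0.004 ] deg 2.6
```

View pics/w2.png

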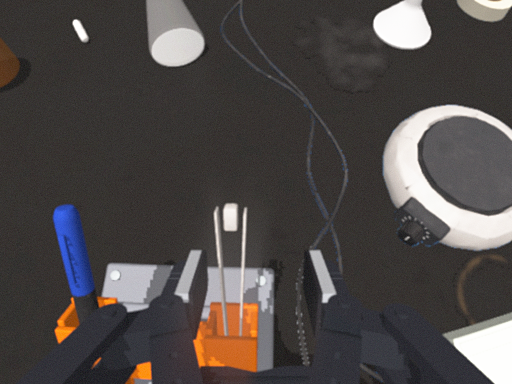

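```bash
cat > kin.py <<'E'
from h import *
D=[([-3.69194654e-02,2.64764547e-01,1.60540125e+00,-2.42527161e-05,1.27369671e+00,-3.69297238e-02],[.674649,-6e-6,.403339],[-2.2202566,-2.2202952,.00245178]),
([0.12450202,-0.3126526,2.55669073,-0.75103392,0.18140405,2.41520223],[.4004,.0536,.26],[2.883,-.039,1.171]),
([0.03794145,-0.10940127,2.47407617,-0.91721013,0.04474558,2.55104457],[.4577,.0361,.2285],[-2.919,.058,-1.15])]
def ro(ax,a): return R.from_euler(ax,a).as_matrix()
def fk(q,p):
    h,l1,a,l2,L,s0,dy=p
    A=ro('z',q[0]); B=A@ro('y',q[1]); C=B@ro('y',q[2])
    E=C@ro('z',q[3])@ro('y',q[4])
    pos=A@[s0,dy,h]+B@[0,0,l1]+C@[a,0,l2]+E@[0,0,L]
    return pos,E@ro('z',q[5])
if __name__=="__main__":
    f=lambda p:np.concatenate([(fk(q,p)[0]-x) for q,x,r in D])
    r=least_squares(f,[.15,.4,0,.45,.1,0,0]); print(r.x.round(4),r.fun.round(4))
    for q,x,rv in D: print((fk(q,r.x)[1].T@R.from_rotvec(rv).as_matrix()).round(2).tolist())
E
python3 kin.py
```

```text
[0.2515 0.5121 0.0013 0.5661 0.1742 0.     0.0249] [-0.  0.  0.  0. -0. -0. -0.  0.  0.]
[[0.0, -1.0, -0.0], [1.0, 0.0, -0.0], [0.0, -0.0, 1.0]]
[[-0.0, -1.0, 0.0], [1.0, -0.0, -0.0], [0.0, 0.0, 1.0]]
[[0.0, -1.0, -0.0], [1.0, 0.0, 0.0], [-0.0, -0.0, 1.0]]
```

```bash
cat > ik.py <<'E'
from g import *
from kin import fk
P=[0.2515,0.5121,0.0013,0.5661,0.1742,0.,0.0249]
LO=[-2.63,-.94,.31,-1.31,0,-2.55]; HI=[2.63,2.18,2.57,4.45,2.66,2.55]
K=np.array([[0,-1,0],[1,0,0],[0,0,1.]])
def ik(Rt,pt,q0):
    def f(q):
        x,r=fk(q,P); return np.r_[(x-pt)*5,R.from_matrix((r@K).T@Rt).as_rotvec()]
    r=least_squares(f,np.clip(q0,np.array(LO)+.01,np.array(HI)-.01),bounds=(LO,HI)); return r.x,np.abs(r.fun).max()
def tilt_rot(yaw,th,flip):
    s,cc=np.sin(th),np.cos(th); z=np.array([s,0,-cc]); x=np.array([cc,0,s]); y=np.array([0,-1,0])
    if flip:x=-x;y=-y
    return Rz(yaw)@np.c_[x,y,z]
if __name__=="__main__":
    for flip in (0,1):
      for y in(-.042,.042):
        for th in (30,35,40):
            Rt=tilt_rot(HO[2],np.radians(th),flip); g=local(HO,(.068,y,.087)); d=Rz(HO[2])@[c,0,c]
            for nm,p in (("pre",g-Rt[:,2]*.245),("grasp",g-Rt[:,2]*.165),("pull",g-Rt[:,2]*.165+d*.1)):
                q,e=min((ik(Rt,p,[.1,0,2.3,q4,.3,q6]) for q4,q6 in((0,1.5),(0,-1.5),(3,-1.5),(3,1.5),(-1,2),(1,.5),(1,-2))),key=lambda t:t[1]); print(flip,y,th,nm,q.round(2),round(e,3))
E
python3 ik.py
```

```text
0 -0.042 30 pre [ 0.09 -0.22  2.35 -0.15  0.5   1.83] 0.0
0 -0.042 30 grasp [ 0.07 -0.02  2.33 -0.21  0.32  1.88] 0.0
0 -0.042 30 pull [ 0.06  0.01  2.14 -0.12  0.47  1.78] 0.0
0 -0.042 35 pre [ 0.1  -0.26  2.42 -0.24  0.39  1.92] 0.0
0 -0.042 35 grasp [ 0.08 -0.04  2.39 -0.4   0.2   2.08] 0.0
0 -0.042 35 pull [ 0.06 -0.02  2.21 -0.19  0.35  1.85] 0.0
0 -0.042 40 pre [ 0.12 -0.29  2.49 -0.42  0.27  2.1 ] 0.0
0 -0.042 40 grasp [ 0.09 -0.05  2.44 -0.87  0.11  2.55] 0.011
0 -0.042 40 pull [ 0.07 -0.04  2.26 -0.34  0.24  2.  ] 0.0
0 0.042 30 pre [ 0.3  -0.16  2.3  -0.35  0.53  2.19] 0.0
0 0.042 30 grasp [ 0.27  0.03  2.28 -0.46  0.37  2.29] 0.0
0 0.042 30 pull [ 0.22  0.05  2.1  -0.29  0.5   2.07] 0.0
0 0.042 35 pre [ 0.33 -0.19  2.37 -0.53  0.44  2.38] 0.0
0 0.042 35 grasp [ 0.29  0.01  2.34 -0.72  0.28  2.55] 0.007
0 0.042 35 pull [ 0.24  0.02  2.16 -0.44  0.4   2.23] 0.0
0 0.042 40 pre [ 0.35 -0.22  2.43 -0.7   0.37  2.55] 0.02
0 0.042 40 grasp [ 0.27 -0.01  2.37 -0.74  0.21  2.55] 0.068
0 0.042 40 pull [ 0.25  0.01  2.22 -0.7   0.31  2.48] 0.0
1 -0.042 30 pre [ 0.09 -0.22  2.35 -0.15
[... 312 characters left out ...]
0
1 -0.042 40 pre [ 0.12 -0.29  2.49 -0.42  0.27 -1.04] 0.0
1 -0.042 40 grasp [ 0.09 -0.05  2.44 -1.05  0.11 -0.41] 0.0
1 -0.042 40 pull [ 0.07 -0.04  2.26 -0.34  0.24 -1.14] 0.0
1 0.042 30 pre [ 0.3  -0.16  2.3  -0.35  0.53 -0.95] 0.0
1 0.042 30 grasp [ 0.27  0.03  2.28 -0.46  0.37 -0.85] 0.0
1 0.042 30 pull [ 0.22  0.05  2.1  -0.29  0.5  -1.07] 0.0
1 0.042 35 pre [ 0.33 -0.19  2.37 -0.53  0.44 -0.76] 0.0
1 0.042 35 grasp [ 0.29  0.01  2.34 -0.76  0.28 -0.54] 0.0
1 0.042 35 pull [ 0.24  0.02  2.16 -0.44  0.4  -0.92] 0.0
1 0.042 40 pre [ 0.36 -0.22  2.44 -0.8   0.37 -0.48] 0.0
1 0.042 40 grasp [ 0.31  0.01  2.39 -1.24  0.25 -0.05] 0.0
1 0.042 40 pull [ 0.25  0.01  2.22 -0.7   0.31 -0.66] 0.0
```

```bash
python3 - <<'E'
from ik import *
g=local(HO,(.068,-.042,.087)); Rt=tilt_rot(HO[2],np.radians(35),1); p=g-Rt[:,2]*.255
row(Rt@ro if False else Rt@Rz(np.pi*.5),p)
for th in(0,-10):
  Rt=tilt_rot(TRAY[2],np.radians(th),1)
  for z in (.017,.12):
    gp=local(TRAY,(.026,0,z)); q,e=ik(Rt,gp-Rt[:,2]*.165,[-.3,0,2.,0,1,-1.5]); print(th,z,q.round(2),e)
for th in(0,):
  Rt=tilt_rot(SHEET[2],0,1)
  for z in (.004,.12):
    gp=local(SHEET,(0,0,z)); q,e=ik(Rt,gp-Rt[:,2]*.17,[.5,0,2.,0,1,-1.5]); print(th,z,q.round(2),e)
E
```

```text
row shift cm [ 2.29 -1.79 -7.03] turn [ 0.0877 -0.1309 -1.5615] deg 89.9
0 0.017 [-0.35  0.18  2.18 -0.    0.79 -2.12] 1.1871522414278018e-11
0 0.12 [-0.35  0.03  2.11 -0.    1.01 -2.12] 5.492534636479823e-13
-10 0.017 [-0.3   0.27  2.07 -0.1   0.96 -2.  ] 1.949994607491533e-09
-10 0.12 [-0.3   0.13  2.01 -0.09  1.16 -2.02] 3.2498561321138945e-09
0 0.004 [ 0.59  0.28  2.06 -0.    0.8  -1.16] 4.4886141454058144e-14
0 0.12 [ 0.59  0.12  1.99 -0.    1.02 -1.16] 4.8340913683328e-14
```

```bash
python3 -m jog '[[[0.45,0.3,-0.4,-4,0,0,-0.05],[0.45,2.3,-1.8,-7,0.088,-0.131,-1.56],[0.45,2.3,-1.8,-7,0.088,-0.131,-1.56],[0.45,2.3,-1.8,-7,0.088,-0.131,-1.56],[0.45,2.3,-1.8,-7,0.088,-0.131,-1.56],[0.45,2.3,-1.8,-7,0.088,-0.131,-1.56],[0.45,2.3,-1.8,-7,0.088,-0.131,-1.56],[0.45,2.3,-1.8,-7,0.088,-0.131,-1.56],[0.45,2.3,-1.8,-7,0.088,-0.131,-1.56],[0.45,2.3,-1.8,-7,0.088,-0.131,-1.56],[0.45,2.3,-1.8,-7,0.088,-0.131,-1.56],[0.45,2.3,-1.8,-7,0.088,-0.131,-1.56]]]'
python3 - <<'E'
from ik import *
print(bot.read_state()["q"].round(3))
g=local(HO,(.068,-.042,.087)); Rt=tilt_rot(HO[2],np.radians(35),1); p=g-Rt[:,2]*.255
row(Rt,p)
E
```

```text
time: 4.12
tool_pos: [0.4274, 0.0539, 0.2957]
tcp_rot: [1.921, 1.812, 0.574]
wrist_force: [-0.3, 0.1, 0.3]
width: 0.548
[ 0.104 -0.288  2.424 -0.228  0.411  0.345]
row shift cm [-0.01 -0.02 -0.03] turn [ 4.0000e-04 -5.0000e-04 -1.5748e+00] deg 90.2
```

```bash
python3 -m jog '[[[0.45,0,0,0,0,0,-1.575],[0.45,0,0,0,0,0,-1.575],[0.45,0,0,0,0,0,-1.575],[0.45,0,0,0,0,0,-1.575],[0.45,0,0,0,0,0,-1.575],[0.45,0,0,0,0,0,-1.575],[0.45,0,0,0,0,0,-1.575],[0.45,0,0,0,0,0,-1.575],[0.45,0,0,0,0,0,-1.575],[0.45,0,0,2,0,0,-1.575],[0.45,0,0,4,0,0,-1.575],[0.45,0,0,5,0,0,-1.575]]]'
python3 - <<'E'
from ik import *
print(bot.read_state()["q"].round(3))
g=local(HO,(.068,-.042,.087)); Rt=tilt_rot(HO[2],np.radians(35),1); p=g-Rt[:,2]*.165
row(Rt,p)
W=bot.camera_model("wrist");im=bot.read_camera("wrist")[:,:,::-1].copy()
d=Rz(HO[2])@[c,0,c];ce=local(HO,[.0496,-.042,.0686]);yy=Rz(HO[2])[:,1]
for s in(-.0075,.0075):
    q=proj(W,[ce+yy*s,ce+d*.067+yy*s]); cv2.line(im,tuple(q[0].astype(int)),tuple(q[1].astype(int)),(0,0,255),1)
cv2.imwrite("pics/w3.png",im)
E
```

```text
time: 5.62
tool_pos: [0.4562, 0.0522, 0.2538]
tcp_rot: [0.068, 2.532, -0.022]
wrist_force: [-0.7, -0.7, -1.4]
width: 0.554
[ 0.091 -0.148  2.409 -0.297  0.289 -1.166]
row shift cm [-0.03  0.01  3.88] turn [-0.     -0.0017  0.0012] deg 0.1
```

View pics/w3.png

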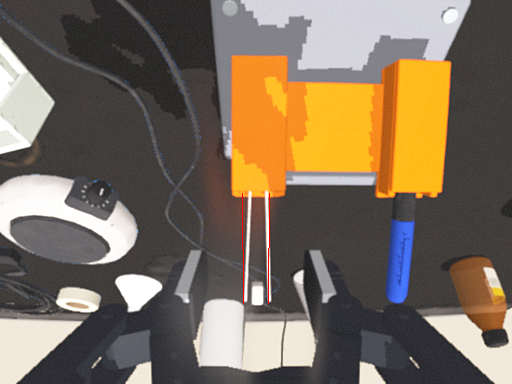

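```bash
python3 -m jog '[[[0.45,0,0,1.5,0,0,0],[0.45,0,0,3,0,0,0],[0.45,0,0,3.9,0,0,0],[0.45,0,0,3.9,0,0,0],[0.45,0,0,3.9,0,0,0],[1,0,0,3.9,0,0,0],[1,0,0,3.9,0,0,0],[1,0,0,3.9,0,0,0],[1,0,0,3.9,0,0,0],[1,0,0,3.9,0,0,0],[1,0,0,3.9,0,0,0]]]' 30
python3 - <<'E'
from ik import *
print(bot.read_state()["q"].round(3))
d=Rz(HO[2])@[c,0,c]; R0=R.from_rotvec(bot.read_state()["tcp_rot"]).as_matrix(); print("pull 9cm",R0.T@d*9)
cv2.imwrite("pics/w4.png",bot.read_camera("wrist")[:,:,::-1])
E
```

```text
time: 7.05
tool_pos: [0.4788, 0.0511, 0.223]
tcp_rot: [0.066, 2.53, -0.022]
wrist_force: [-0.2, 0.8, 2.6]
width: 0.148
[ 0.083 -0.041  2.387 -0.399  0.204 -1.068]
pull 9cm [-8.86367962 -0.02174045 -1.56035606]
```

View pics/w4.png

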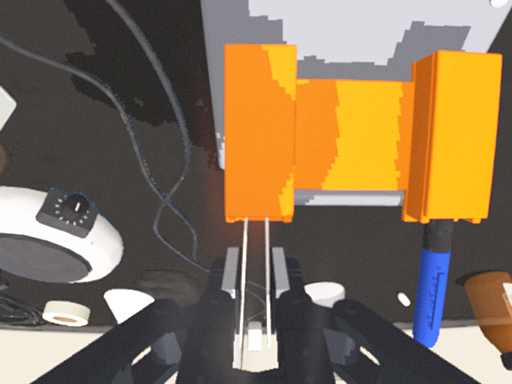

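```bash
python3 -m jog '[[[1,-1.5,0,-0.26,0,0,0],[1,-3,0,-0.53,0,0,0],[1,-5,0,-0.88,0,0,0],[1,-7,0,-1.23,0,0,0],[1,-8.9,0,-1.56,0,0,0],[1,-8.9,0,-1.56,0,0,0]]]' 30
python3 - <<'E'
from ik import *
W=bot.camera_model("wrist");st=bot.read_state();print(st["q"].round(3),st["tool_pos"])
R0=R.from_rotvec(st["tcp_rot"]).as_matrix()
cv2.imwrite("pics/w5.png",bot.read_camera("wrist")[:,:,::-1]);cv2.imwrite("pics/s5.png",bot.read_camera("side")[100:300,150:400,::-1])
# above tray, item level
gp=local(TRAY,(.026,0,.12)); 
for th in(-10,):
    Rt=tilt_rot(TRAY[2],np.radians(th),1); row(Rt,gp-Rt[:,2]*.165)
E
```

```text
time: 7.85
tool_pos: [0.5439, 0.0477, 0.2882]
tcp_rot: [0.067, 2.527, -0.022]
wrist_force: [0.5, -0.7, 0.2]
width: 0.146
[ 0.064 -0.023  2.22  -0.204  0.341 -1.283] [0.54393214 0.04772652 0.28817992]
row shift cm [  3.05 -19.05  -1.67] turn [-0.0561  0.7791 -0.2467] deg 46.9
```

View pics/w5.png

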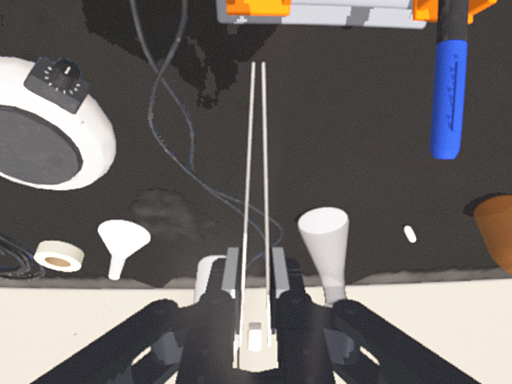

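View pics/s5.png

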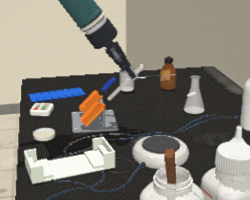

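```bash
cat > held.py <<'E'
from ik import *
def toolproj(W,st,P):
    R0=R.from_rotvec(st["tcp_rot"]).as_matrix(); return proj(W,np.asarray(P)@R0.T+st["tool_pos"])
if __name__=="__main__":
    st=bot.read_state();W=bot.camera_model("wrist")
    for a in (5,10,15):
      for off in (.163,.165,.168):
        t=np.radians(a);print(a,off,toolproj(W,st,[(.093*np.cos(t),0,off+.093*np.sin(t)),(.0,0,off),(-.041*np.cos(t),0,off-.041*np.sin(t))]).round(0).tolist())
E
python3 held.py
```

```text
5 0.163 [[256.0, 63.0], [256.0, 276.0], [256.0, 350.0]]
5 0.165 [[256.0, 63.0], [256.0, 274.0], [256.0, 347.0]]
5 0.168 [[256.0, 63.0], [256.0, 271.0], [256.0, 343.0]]
10 0.163 [[256.0, 66.0], [256.0, 276.0], [256.0, 355.0]]
10 0.165 [[256.0, 67.0], [256.0, 274.0], [256.0, 351.0]]
10 0.168 [[256.0, 67.0], [256.0, 271.0], [256.0, 347.0]]
15 0.163 [[256.0, 71.0], [256.0, 276.0], [256.0, 359.0]]
15 0.165 [[256.0, 72.0], [256.0, 274.0], [256.0, 356.0]]
15 0.168 [[256.0, 72.0], [256.0, 271.0], [256.0, 351.0]]
```

```bash
python3 -m jog '[[[1,-4,-3,-1,0,0.15,0],[1,3.05,-19,-1.7,-0.056,0.779,-0.247],[1,3.05,-19,-1.7,-0.056,0.779,-0.247],[1,3.05,-19,-1.7,-0.056,0.779,-0.247],[1,3.05,-19,-1.7,-0.056,0.779,-0.247],[1,3.05,-19,-1.7,-0.056,0.779,-0.247],[1,3.05,-19,-1.7,-0.056,0.779,-0.247],[1,3.05,-19,-1.7,-0.056,0.779,-0.247],[1,3.05,-19,-1.7,-0.056,0.779,-0.247]]]' 30
python3 - <<'E'
from ik import *
W=bot.camera_model("wrist");st=bot.read_state();print(st["q"].round(3),st["tool_pos"])
cv2.imwrite("pics/w6.png",bot.read_camera("wrist")[:,:,::-1])
s=bot.read_camera("scene")[:,:,::-1];d=bot.read_camera("side")[:,:,::-1]
cv2.imwrite("pics/s6.png",s);cv2.imwrite("pics/d6.png",d)
cv2.imwrite("pics/s6c.png",cv2.resize(s[200:350,200:360],None,fx=4.5,fy=4,interpolation=cv2.INTER_CUBIC))
cv2.imwrite("pics/d6c.png",cv2.resize(d[170:290,160:300],None,fx=5,fy=5,interpolation=cv2.INTER_CUBIC))
gp=local(TRAY,(.026,0,.12)); 
Rt=tilt_rot(TRAY[2],np.radians(-10),1); row(Rt,gp-Rt[:,2]*.165)
E
```

```text
time: 9.07
tool_pos: [0.4976, -0.1396, 0.2835]
tcp_rot: [0.289, -2.956, 0.026]
wrist_force: [0.5, -0.0, -0.6]
width: 0.145
[-0.294  0.128  2.007 -0.088  1.159 -2.018] [ 0.49764785 -0.13962346  0.28351325]
row shift cm [ 0.04 -0.07  0.11] turn [-0.0006  0.0023  0.0008] deg 0.1
```

View pics/w6.png

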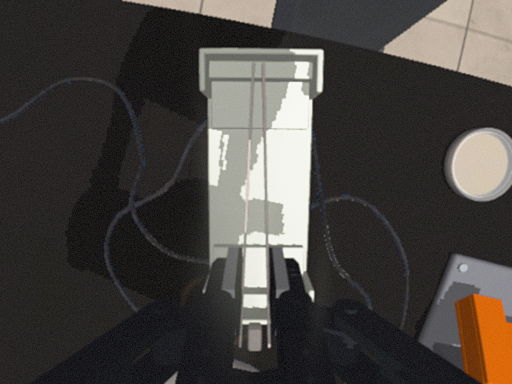

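View pics/s6c.png

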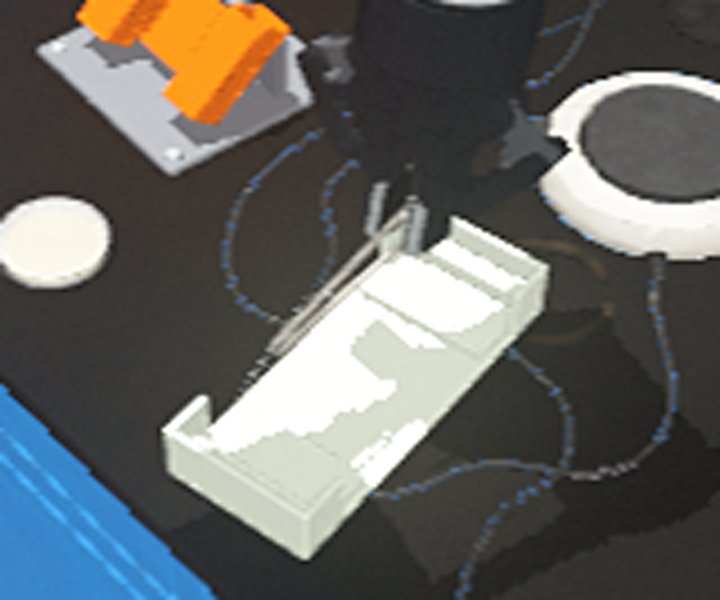

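View pics/d6c.png

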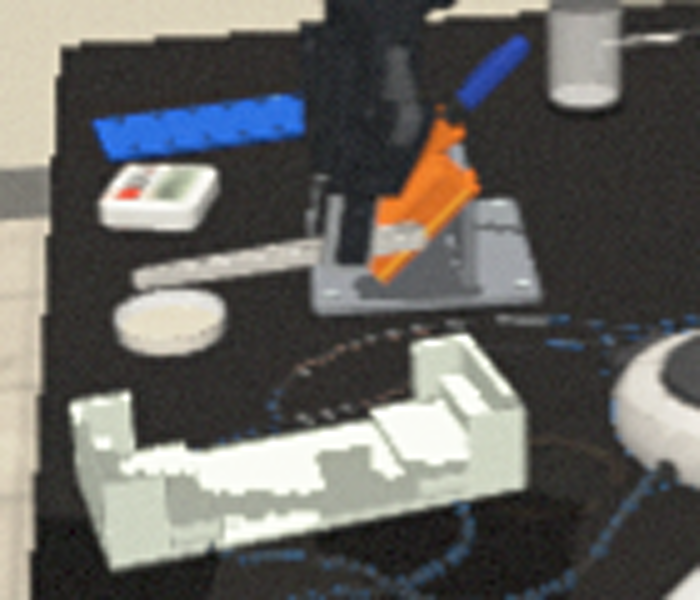

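```bash
python3 - <<'E'
import cv2
im=cv2.imread("pics/w6.png")
cv2.imwrite("pics/w6a.png",cv2.resize(im[35:275,185:335],None,fx=4,fy=4,interpolation=cv2.INTER_CUBIC)[:600])
cv2.imwrite("pics/w6b.png",cv2.resize(im[35:275,185:335],None,fx=4,fy=4,interpolation=cv2.INTER_CUBIC)[560:])
E
```

```text
(no output)
```

View pics/w6a.png

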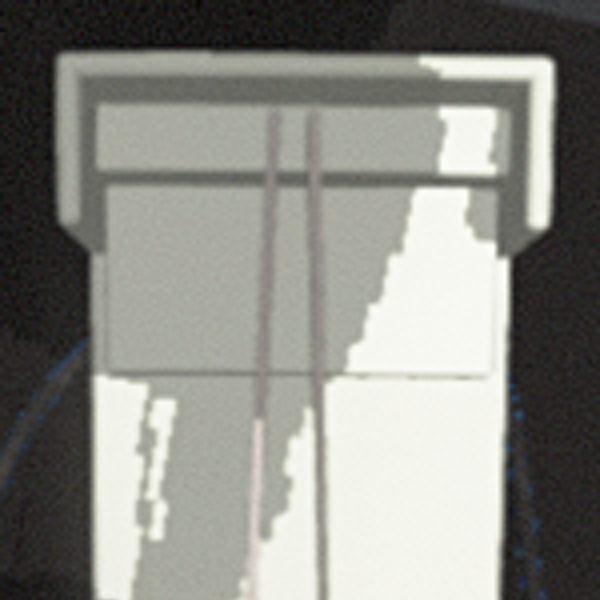

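View pics/w6b.png

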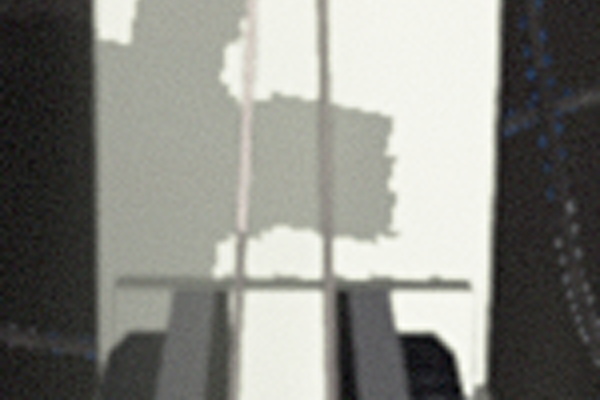

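```bash
cat > m6.py <<'E'
from held import *
st=bot.read_state();W=bot.camera_model("wrist")
L=[(-98,-41,43,57,53),(-98,41,43,555,60),(-70,-41,43,58,222),(-70,41,43,550,230),(-47,-37,13,107,374),(-47,37,13,492,376),(47,-37,9,117,844),(47,37,9,472,845),
(-94,-37,25,95,103),(-82,-37,13,106,183)]
L=np.array(L,float); uv=L[:,3:]/4+[185-.375,35-.375]
t,r=fit(TRAY,[(W,L[:,:3]/1000,uv)]); print(t,r.round(1).tolist())
D=bot.camera_model("side")
for z in(.115,.12,.125):print(z,proj(D,place(t,[(-.067,0,z),(.067,0,z)])).round(1).tolist(), "obs [187.4,225.6],[244.4,217.2]")
for a in(8,10,12): 
  ta=np.radians(a);print(toolproj(D,st,[(.093*np.cos(ta),0,.165+.093*np.sin(ta)),(-.041*np.cos(ta),0,.165-.041*np.sin(ta))]).round(1).tolist())
R0=R.from_rotvec(st["tcp_rot"]).as_matrix(); print("center xy", st["tool_pos"]+R0@[.0256,0,.165])
# leg tips
ob=np.array([(274,115),(313,115)])/4+[185-.375,35-.375]; print(unproj(W,ob,.12), place(t,[(-.067,0,.12)]))
E
python3 m6.py
```

```text
[ 0.44638323 -0.14757145  0.18446899] [[-0.5, -0.7], [0.6, -1.0], [-0.4, 0.7], [0.6, 0.1], [-0.4, -0.1], [0.8, 0.4], [-1.0, 0.0], [0.9, 0.7], [-0.0, -0.2], [-0.4, 0.2]]
0.115 [[187.6, 227.0], [245.2, 217.7]] obs [187.4,225.6],[244.4,217.2]
0.12 [[187.4, 224.9], [245.1, 215.7]] obs [187.4,225.6],[244.4,217.2]
0.125 [[187.2, 222.8], [245.1, 213.7]] obs [187.4,225.6],[244.4,217.2]
[[186.5, 224.0], [244.4, 216.3]]
[[186.6, 225.4], [244.4, 215.7]]
[[186.7, 226.7], [244.4, 215.2]]
center xy [ 0.44524337 -0.15029928  0.12530381]
[[ 0.37818888 -0.16491516  0.12      ]
 [ 0.37737922 -0.16081531  0.12      ]] [[ 0.38051997 -0.1598609   0.12      ]]
```

```bash
sed -i 's/TRAY=np.array([^)]*)/TRAY=np.array([.4459,-.1480,.186])/' g.py; python3 - <<'E'
from ik import *
Rt=tilt_rot(TRAY[2],np.radians(-9.5),1)
for z in(.05,.024,.017):
    row(Rt,local(TRAY,(.027,0,z))-Rt[:,2]*.165)
E
```

```text
row shift cm [-1.39  0.16  6.94] turn [-0.0019 -0.0065  0.0082] deg 0.6
row shift cm [-1.84  0.16  9.5 ] turn [-0.0019 -0.0065  0.0082] deg 0.6
row shift cm [-1.96  0.16 10.19] turn [-0.0019 -0.0065  0.0082] deg 0.6
```

```bash
python3 -m jog '[[[1,-0.7,0.16,3.5,-0.002,-0.006,0.008],[1,-1.39,0.16,6.9,-0.002,-0.006,0.008],[1,-1.7,0.16,8.6,-0.002,-0.006,0.008],[1,-1.84,0.16,9.5,-0.002,-0.006,0.008],[1,-1.84,0.16,9.5,-0.002,-0.006,0.008],[1,-1.84,0.16,9.5,-0.002,-0.006,0.008]]]' 30
python3 - <<'E'
from ik import *
st=bot.read_state();print(st["q"].round(3),st["tool_pos"])
cv2.imwrite("pics/w7.png",bot.read_camera("wrist")[:,:,::-1])
d=bot.read_camera("side")[:,:,::-1]
cv2.imwrite("pics/d7c.png",cv2.resize(d[200:290,165:275],None,fx=6,fy=6,interpolation=cv2.INTER_CUBIC))
Rt=tilt_rot(TRAY[2],np.radians(-9.5),1)
row(Rt,local(TRAY,(.027,0,.017))-Rt[:,2]*.165)
E
```

```text
time: 9.98
tool_pos: [0.4999, -0.1385, 0.1876]
tcp_rot: [0.276, -2.964, 0.024]
wrist_force: [0.2, -0.2, -0.1]
width: 0.146
[-0.293  0.259  2.063 -0.093  0.969 -1.991] [ 0.49991408 -0.13848496  0.187641  ]
row shift cm [-0.08  0.06  0.79] turn [-0.0006  0.0009 -0.0004] deg 0.1
```

View pics/w7.png

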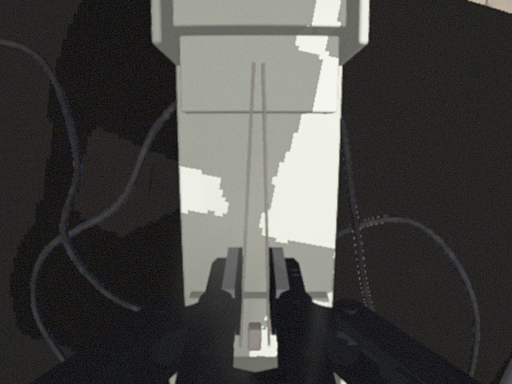

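View pics/d7c.png

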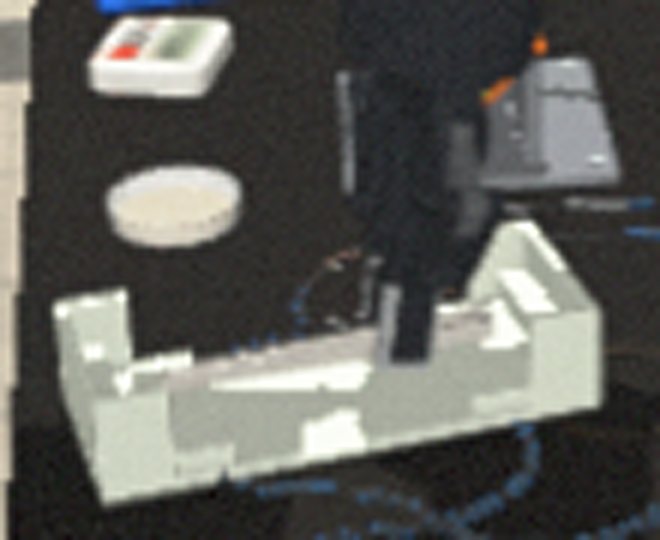

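```bash
python3 -m jog '[[[1,-0.05,0.06,0.3,0,0,0],[1,-0.08,0.06,0.5,0,0,0],[1,-0.08,0.06,0.5,0,0,0]]]' 30; python3 -m jog '[[[1,-0.02,0,0.15,0,0,0],[1,-0.02,0,0.15,0,0,0]]]' 30;python3 -m jog '[[[1,-0.02,0,0.1,0,0,0],[1,-0.02,0,0.1,0,0,0]]]' 30
```

```text
time: 10.45
tool_pos: [0.4989, -0.1376, 0.1812]
tcp_rot: [0.276, -2.962, 0.022]
wrist_force: [0.6, 0.1, -1.0]
width: 0.148
time: 10.7
tool_pos: [0.4991, -0.1377, 0.1803]
tcp_rot: [0.276, -2.962, 0.023]
wrist_force: [-0.8, 0.6, 3.7]
width: 0.15
time: 10.95
tool_pos: [0.4992, -0.1377, 0.1803]
tcp_rot: [0.276, -2.962, 0.023]
wrist_force: [-3.6, 2.6, 10.9]
width: 0.15
```

```bash
python3 -m jog '[[[1,0.01,0,-0.1,0,0,0],[0.7,0.01,0,-0.1,0,0,0],[0.6,0.01,0,-0.1,0,0,0],[0.6,0.01,0,-0.1,0,0,0]]]' 30
python3 - <<'E'
from ik import *
st=bot.read_state();R0=R.from_rotvec(st["tcp_rot"]).as_matrix();print("up 15cm",R0.T@[0,0,15])
E
```

```text
time: 11.45
tool_pos: [0.499, -0.1376, 0.1796]
tcp_rot: [0.276, -2.962, 0.022]
wrist_force: [-0.2, 0.5, 0.3]
width: 0.401
up 15cm [ 2.49546925e+00  7.94607946e-03 -1.47909624e+01]
```

```bash
python3 -m jog '[[[0.55,0.35,0,-2,0,0,0],[0.55,1.25,0,-7.4,0,0,0],[0.5,2.5,0,-14.8,0,0,0],[0,2.5,0,-14.8,0,0,0],[0,2.5,0,-14.8,0,0,0]]]' 30
python3 - <<'E'
from ik import *
st=bot.read_state();print(st["q"].round(3),st["tool_pos"])
cv2.imwrite("pics/w8.png",bot.read_camera("wrist")[:,:,::-1])
d=bot.read_camera("side")[:,:,::-1]
cv2.imwrite("pics/d8c.png",cv2.resize(d[200:290,165:275],None,fx=6,fy=6,interpolation=cv2.INTER_CUBIC))
Rt=tilt_rot(SHEET[2],0,1)
row(Rt,local(SHEET,(0,0,.12))-Rt[:,2]*.165)
E
```

```text
time: 12.08
tool_pos: [0.4994, -0.1378, 0.331]
tcp_rot: [0.276, -2.965, 0.024]
wrist_force: [-0.7, -1.3, -0.8]
width: 0.9
[-0.292  0.078  1.966 -0.08   1.245 -2.017] [ 0.49935927 -0.13782108  0.33100736]
row shift cm [-3.56 46.29  3.86] turn [ 0.0008 -0.1694  0.0114] deg 9.7
```

View pics/w8.png

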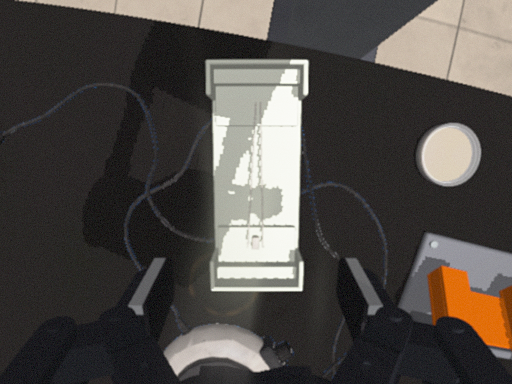

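View pics/d8c.png

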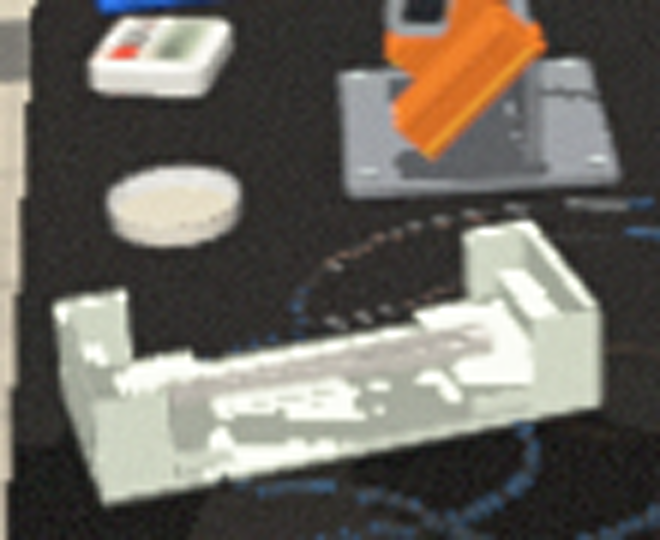

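```bash
python3 - <<'E'
import cv2
im=cv2.imread("pics/w8.png")
cv2.imwrite("pics/w8a.png",cv2.resize(im[50:300,195:320],None,fx=4.8,fy=4.8,interpolation=cv2.INTER_CUBIC)[:600])
cv2.imwrite("pics/w8b.png",cv2.resize(im[50:300,195:320],None,fx=4.8,fy=4.8,interpolation=cv2.INTER_CUBIC)[600:])
E
```

```text
(no output)
```

View pics/w8a.png

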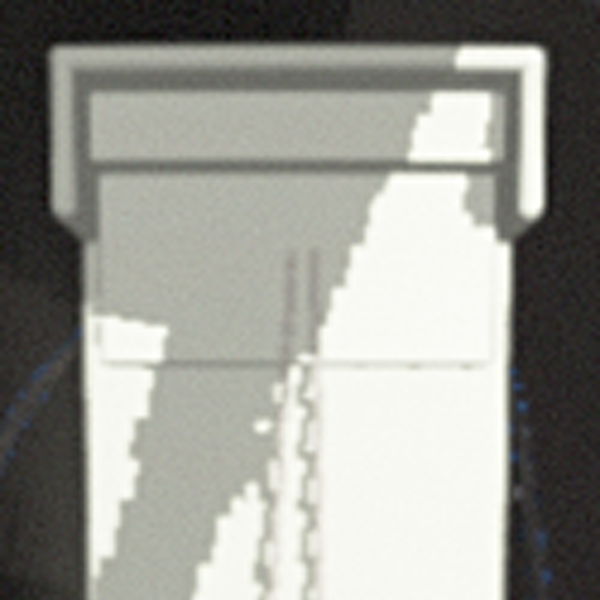

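View pics/w8b.png

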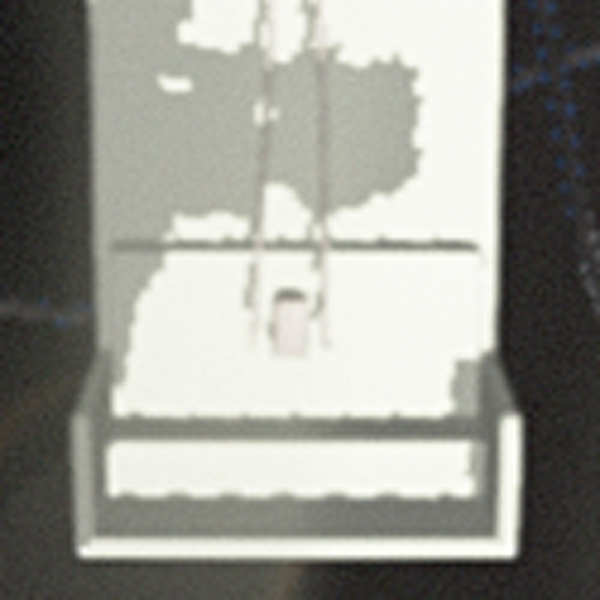

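```bash
cat > m8.py <<'E'
from held import *
st=bot.read_state();W=bot.camera_model("wrist")
L=[(-98,-41,43,50,46),(-98,41,43,546,45),(-70,-41,43,53,213),(-70,41,43,545,215),(-47,-37,13,103,362),(-47,37,13,490,362),(98,-41,43,79,1156),(98,41,43,519,1156),(70,-41,43,73,1013),(70,41,43,522,1016)]
L=np.array(L,float); uv=(L[:,3:]+.5)/4.8-.5+[195,50]
t,r=fit(TRAY,[(W,L[:,:3]/1000,uv)]); print(t,r.round(1).tolist())
print("timer/dish ref")
E
python3 m8.py
```

```text
[ 0.44306766 -0.1464739   0.18617167] [[-0.6, -1.9], [0.8, -1.7], [-0.6, -0.3], [0.4, -0.7], [-1.1, -0.1], [1.4, -0.1], [-1.2, 2.3], [0.7, 2.2], [-0.8, 1.8], [1.1, 1.1]]
timer/dish ref
```

```bash
sed -i 's/TRAY=np.array([^)]*)/TRAY=np.array([.4450,-.1472,.186])/' g.py; python3 -m jog '[[[0,-1,15,-1,0,0,0],[0,-1,25,-1,0,-0.05,0.01],[0,-1,40,-1,0,-0.17,0.011],[0,-2,40,-1,0,-0.17,0.011],[0,-3.56,46.3,1.9,0,-0.17,0.011],[0,-3.56,46.3,1.9,0,-0.17,0.011],[0,-3.56,46.3,1.9,0,-0.17,0.011],[0,-3.56,46.3,1.9,0,-0.17,0.011],[0,-3.56,46.3,1.9,0,-0.17,0.011],[0,-3.56,46.3,1.9,0,-0.17,0.011]]]' 30
python3 - <<'E'
from ik import *
st=bot.read_state();print(st["q"].round(3),st["tool_pos"])
cv2.imwrite("pics/w9.png",bot.read_camera("wrist")[:,:,::-1])
Rt=tilt_rot(SHEET[2],0,1)
row(Rt,local(SHEET,(0,0,.12))-Rt[:,2]*.165)
E
```

```text
time: 13.42
tool_pos: [0.4443, 0.3224, 0.3036]
tcp_rot: [0.275, -3.13, 0.004]
wrist_force: [-0.6, -1.0, 0.3]
width: 1.001
[ 0.583  0.113  1.977 -0.003  1.052 -1.162] [0.4442938  0.32238419 0.3036013 ]
row shift cm [0.36 0.14 1.92] turn [-0.002   0.0008 -0.0003] deg 0.1
```

View pics/w9.png

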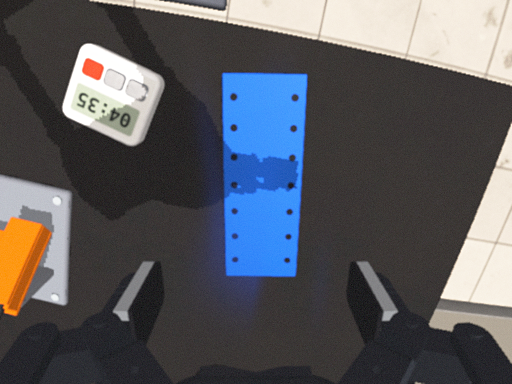

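```bash
cat > m9.py <<'E'
from held import *
st=bot.read_state();W=bot.camera_model("wrist")
im=cv2.imread("pics/w9.png"); b,g_,r=[im[:,:,i].astype(int) for i in range(3)]
m=((b>120)&(b-r>70)).astype(np.uint8); m=cv2.morphologyEx(m,cv2.MORPH_CLOSE,np.ones((9,9)))
cs=max(cv2.findContours(m,cv2.RETR_EXTERNAL,cv2.CHAIN_APPROX_NONE)[0],key=cv2.contourArea)
h=cv2.convexHull(cs); ap=cv2.approxPolyDP(h,6,True)[:,0].astype(float); print(ap.tolist())
ctr=ap.mean(0); 
key=lambda sx,sy: min(ap,key=lambda p:-(np.sign(p[0]-ctr[0])==sy)-(np.sign(p[1]-ctr[1])==sx))
L=[(-1,-1),(-1,1),(1,1),(1,-1)]; uv=np.array([key(a,b_) for a,b_ in L])
uv+=np.array([[.5*np.sign(b_),.5*np.sign(a)] for a,b_ in L])
t,rr=fit(SHEET,[(W,[(a*.09,b_*.033,.006) for a,b_ in L],uv)]); print(t,rr.round(1).tolist())
E
python3 m9.py
```

```text
[[224.0, 72.0], [307.0, 75.0], [294.0, 276.0], [225.0, 274.0]]Traceback (most recent call last):
  File "m9.py", line 9, in <module>
    L=[(-1,-1),(-1,1),(1,1),(1,-1)]; uv=np.array([key(a,b_) for a,b_ in L])
                                                  ~~~^^^^^^
  File "m9.py", line 8, in <lambda>
    key=lambda sx,sy: min(ap,key=lambda p:-(np.sign(p[0]-ctr[0])==sy)-(np.sign(p[1]-ctr[1])==sx))
                      ~~~^^^^^^^^^^^^^^^^^^^^^^^^^^^^^^^^^^^^^^^^^^^^^^^^^^^^^^^^^^^^^^^^^^^^^^^^
  File "m9.py", line 8, in <lambda>
    key=lambda sx,sy: min(ap,key=lambda p:-(np.sign(p[0]-ctr[0])==sy)-(np.sign(p[1]-ctr[1])==sx))
                                          ^^^^^^^^^^^^^^^^^^^^^^^^^^^
TypeError: The numpy boolean negative, the `-` operator, is not supported, use the `~` operator or the logical_not function instead.
```

Corners better fit from edges read by eye plus sub-pixel edges; view a zoom.

```bash
python3 - <<'E'
import cv2
im=cv2.imread("pics/w9.png")
a=cv2.resize(im[60:100,210:320],None,fx=6,fy=6,interpolation=cv2.INTER_CUBIC);b=cv2.resize(im[245:290,210:320],None,fx=6,fy=6,interpolation=cv2.INTER_CUBIC)
cv2.imwrite("pics/w9a.png",cv2.vconcat([a,b]))
E
```

```text
(no output)
```

View pics/w9a.png

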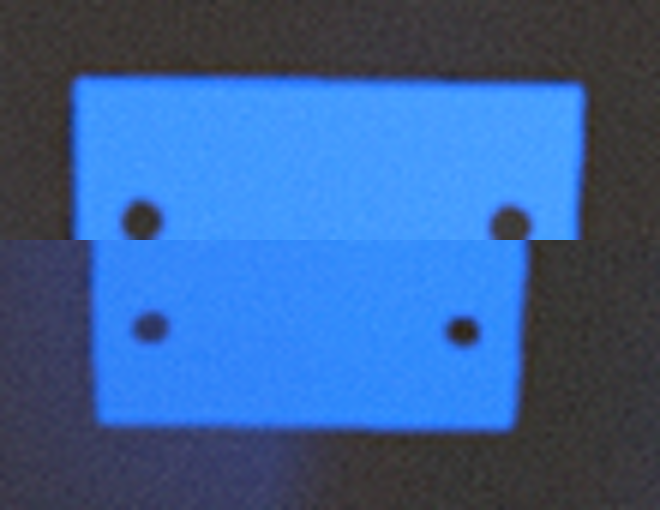

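```bash
python3 - <<'E'
from held import *
st=bot.read_state();W=bot.camera_model("wrist")
uv=np.array([(73,75),(586,84),(516,190),(97,185)],float)/6-.4+[[210,60],[210,60],[210,245],[210,245]]
L=[(-1,-1),(-1,1),(1,1),(1,-1)]
t,rr=fit(SHEET,[(W,[(a*.09,b_*.033,.006) for a,b_ in L],uv)]); print(t,rr.round(1).tolist())
# allow camera height bias
f=lambda p:(proj(W,place(p[:3],[(a*.09,b_*.033,.006) for a,b_ in L])+[0,0,p[3]])-uv).ravel()
r=least_squares(f,[*t,0]);print(r.x,r.fun.round(1))
Rt=tilt_rot(t[2],0,1)
for z in (.03,.0):
    p=local(t,(0,0,z))-Rt[:,2]*.17; row(Rt,p)
E
```

```text
[0.44201881 0.32687153 0.16304446] [[-0.3, -0.0], [0.4, -0.3], [0.1, 0.2], [-0.2, 0.3]]
[ 0.44215342  0.3269095   0.16303102 -0.00078151] [-0.1  0.2  0.2 -0.1 -0.  -0.1 -0.1  0. ]
row shift cm [ 0.18  0.54 10.42] turn [-0.002   0.0008  0.0112] deg 0.7
row shift cm [ 0.18  0.54 13.42] turn [-0.002   0.0008  0.0112] deg 0.7
```

```bash
sed -i 's/SHEET=np.array([^)]*)/SHEET=np.array([.4420,.3269,.163])/' g.py; python3 -m jog '[[[0.12,0.1,0.5,5,-0.002,0,0.011],[0.12,0.18,0.54,9,-0.002,0,0.011],[0.12,0.18,0.54,11.5,-0.002,0,0.011],[0.12,0.18,0.54,12.8,-0.002,0,0.011],[0.12,0.18,0.54,12.8,-0.002,0,0.011],[0.12,0.18,0.54,12.8,-0.002,0,0.011]]]' 30
python3 - <<'E'
from ik import *
cv2.imwrite("pics/w10.png",bot.read_camera("wrist")[:,:,::-1])
d=bot.read_camera("side")[:,:,::-1]
cv2.imwrite("pics/d10c.png",cv2.resize(d[150:230,160:260],None,fx=6,fy=6,interpolation=cv2.INTER_CUBIC))
Rt=tilt_rot(SHEET[2],0,1); row(Rt,local(SHEET,(0,0,0))-Rt[:,2]*.166)
E
```

```text
time: 14.22
tool_pos: [0.4434, 0.3283, 0.1788]
tcp_rot: [-0.256, 3.126, 0.004]
wrist_force: [0.3, -0.3, 1.5]
width: 0.881
row shift cm [ 0.17 -0.15  1.3 ] turn [0.0027 0.0057 0.0006] deg 0.4
```

View pics/w10.png

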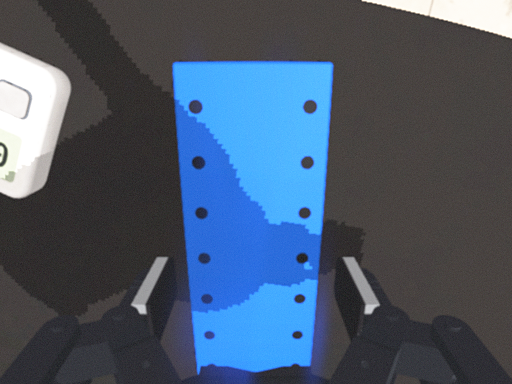

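View pics/d10c.png

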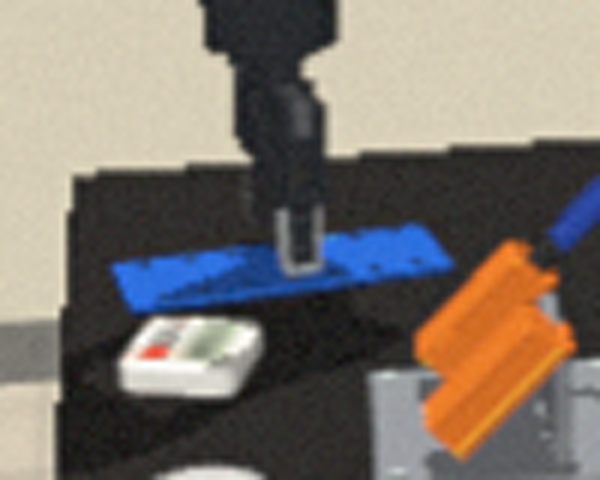

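```bash
python3 -m jog '[[[0.12,0.1,-0.1,0.5,0.003,0.006,0],[0.12,0.17,-0.12,1,0.003,0.006,0],[0.12,0.17,-0.12,1,0.003,0.006,0]]]' 30; python3 -m jog '[[[0.12,0,0,0.15,0,0,0],[0.12,0,0,0.15,0,0,0]]]' 30;python3 -m jog '[[[0.12,0,0,0.15,0,0,0],[0.12,0,0,0.15,0,0,0]]]' 30
```

```text
time: 14.7
tool_pos: [0.4406, 0.3265, 0.1668]
tcp_rot: [0.257, -3.127, 0.004]
wrist_force: [-0.3, -0.2, 0.5]
width: 0.879
time: 14.95
tool_pos: [0.4411, 0.3268, 0.1659]
tcp_rot: [0.257, -3.128, 0.003]
wrist_force: [0.5, 0.1, 0.4]
width: 0.878
time: 15.2
tool_pos: [0.4411, 0.3268, 0.1644]
tcp_rot: [0.257, -3.128, 0.003]
wrist_force: [-0.1, 0.6, 0.1]
width: 0.882
```

```bash
python3 -m jog '[[[0.12,0,0,0.1,0,0,0],[0.12,0,0,0.1,0,0,0]]]' 30;python3 -m jog '[[[0.12,0,0,0.1,0,0,0],[0.12,0,0,0.1,0,0,0]]]' 30
```

```text
time: 15.45
tool_pos: [0.4412, 0.3269, 0.1641]
tcp_rot: [0.257, -3.128, 0.003]
wrist_force: [-2.0, -1.8, 3.7]
width: 0.878
time: 15.7
tool_pos: [0.4413, 0.3269, 0.164]
tcp_rot: [0.257, -3.128, 0.003]
wrist_force: [-4.2, -3.2, 12.4]
width: 0.882
```

```bash
python3 -m jog '[[[0.12,0,0,-0.55,0,0,0],[0.12,0,0,-0.55,0,0,0]]]' 30;python3 -m jog '[[[0.3,0,0,0,0,0,0],[0.5,0,0,0,0,0,0],[1,0,0,0,0,0,0],[1,0,0,0,0,0,0],[1,0,0,0,0,0,0],[1,0,0,0,0,0,0]]]' 30
```

```text
time: 15.95
tool_pos: [0.4414, 0.327, 0.1685]
tcp_rot: [0.257, -3.13, 0.002]
wrist_force: [0.3, 1.1, 0.3]
width: 0.879
time: 16.7
tool_pos: [0.4413, 0.3269, 0.1683]
tcp_rot: [0.257, -3.129, 0.003]
wrist_force: [-1.7, -0.6, 5.1]
width: 0.759
```

```bash
python3 - <<'E'
from ik import *
cv2.imwrite("pics/w11.png",bot.read_camera("wrist")[:,:,::-1])
d=bot.read_camera("side")[:,:,::-1]
cv2.imwrite("pics/d11c.png",cv2.resize(d[150:230,160:260],None,fx=6,fy=6,interpolation=cv2.INTER_CUBIC))
E
```

```text
(no output)
```

View pics/w11.png

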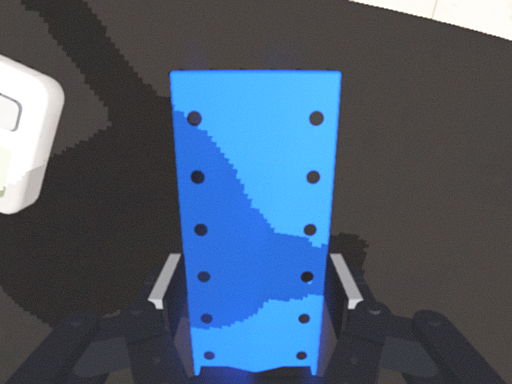

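View pics/d11c.png

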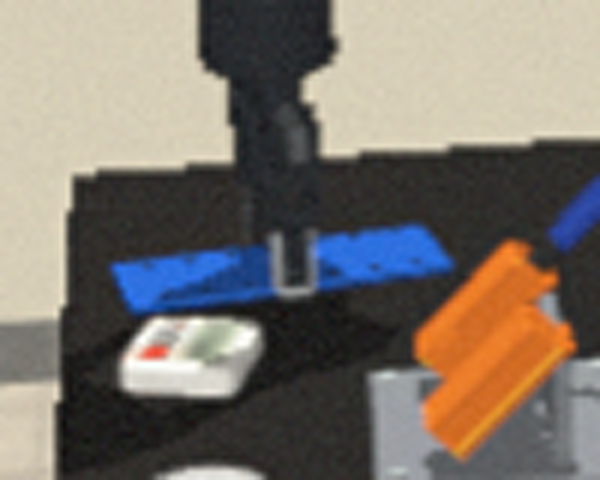

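```bash
python3 -m jog '[[[1,0,0,-0.5,0,0,0],[1,0,0,-1.5,0,0,0],[1,0,0,-3,0,0,0],[1,0,0,-6,0,0,0],[1,0,0,-10,0,0,0],[1,0,0,-14,0,0,0],[1,0,0,-14,0,0,0]]]' 45
python3 - <<'E'
from ik import *
cv2.imwrite("pics/w12.png",bot.read_camera("wrist")[:,:,::-1])
d=bot.read_camera("side")[:,:,::-1]
cv2.imwrite("pics/d12c.png",cv2.resize(d[100:230,130:290],None,fx=4,fy=4,interpolation=cv2.INTER_CUBIC))
st=bot.read_state();print(st["q"].round(2))
Rt=tilt_rot(TRAY[2],0,1)
for z in(.14,.06): row(Rt,local(TRAY,(0,0,z))-Rt[:,2]*.168)
E
```

```text
time: 17.68
tool_pos: [0.4431, 0.3282, 0.3135]
tcp_rot: [-0.257, 3.125, 0.005]
wrist_force: [0.4, 0.5, -0.7]
width: 0.749
[ 0.59  0.11  1.97 -0.    1.06 -1.14]
row shift cm [  7.39 -46.85   0.15] turn [-0.0008 -0.0013 -0.0221] deg 1.3
row shift cm [  7.38 -46.84   8.15] turn [-0.0008 -0.0013 -0.0221] deg 1.3
```

View pics/w12.png

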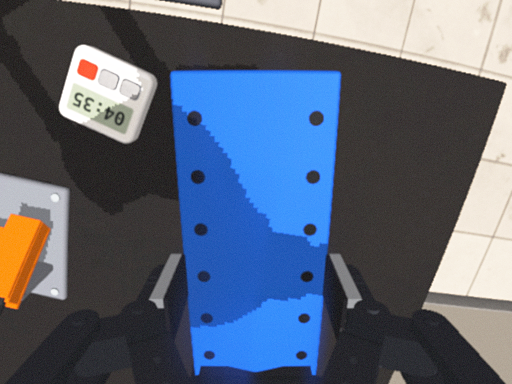

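View pics/d12c.png

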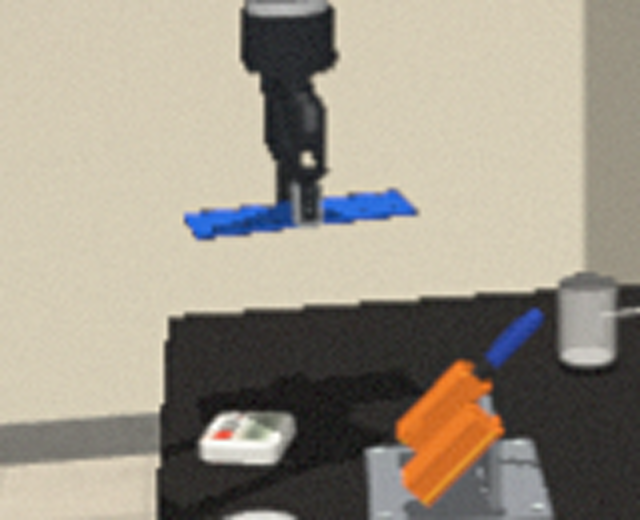

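```bash
python3 - <<'E'
from held import *
st=bot.read_state();W=bot.camera_model("wrist")
for dx in(-.002,0,.002): print(dx,toolproj(W,st,[(.09+dx,-.033,.162),(.09+dx,.033,.162)]).round(1).tolist())
E
python3 -m jog '[[[1,0.5,-3,-2,0,0,0],[1,1.5,-8,-3,0,0,0],[1,3,-14,-3,0,0,0],[1,4,-20,-3,0,0,0],[1,5,-26,-3,0,0,0],[1,6,-32,-3,0,0,0],[1,7,-38,-3,0,0,-0.01],[1,7.4,-43,-2,0,0,-0.022],[1,7.4,-46,-1,0,0,-0.022],[1,7.4,-46.8,0,0,0,-0.022],[1,7.4,-46.8,0,0,0,-0.022],[1,7.4,-46.8,0,0,0,-0.022]]]' 45
python3 - <<'E'
from ik import *
cv2.imwrite("pics/w13.png",bot.read_camera("wrist")[:,:,::-1])
d=bot.read_camera("side")[:,:,::-1]; s=bot.read_camera("scene")[:,:,::-1]
cv2.imwrite("pics/d13c.png",cv2.resize(d[100:290,130:290],None,fx=3,fy=3,interpolation=cv2.INTER_CUBIC))
cv2.imwrite("pics/s13c.png",cv2.resize(s[180:350,200:360],None,fx=3.5,fy=3.5,interpolation=cv2.INTER_CUBIC))
st=bot.read_state();print(st["q"].round(2))
Rt=tilt_rot(TRAY[2],0,1)
for z in(.14,.06): row(Rt,local(TRAY,(0,0,z))-Rt[:,2]*.168)
E
```

```text
-0.002 [[168.8, 73.5], [344.1, 73.6]]
0 [[168.4, 68.0], [344.5, 68.0]]
0.002 [[168.0, 62.4], [344.9, 62.4]]
time: 19.27
tool_pos: [0.4446, -0.1457, 0.3085]
tcp_rot: [0.293, -3.124, 0.001]
wrist_force: [-0.4, -0.2, -0.6]
width: 0.753
[-0.37 -0.05  2.13 -0.    1.06 -2.13]
row shift cm [ 0.02 -0.13  0.13] turn [-0.0017 -0.0023  0.0015] deg 0.2
row shift cm [ 0.01 -0.12  8.13] turn [-0.0017 -0.0023  0.0015] deg 0.2
```

View pics/w13.png

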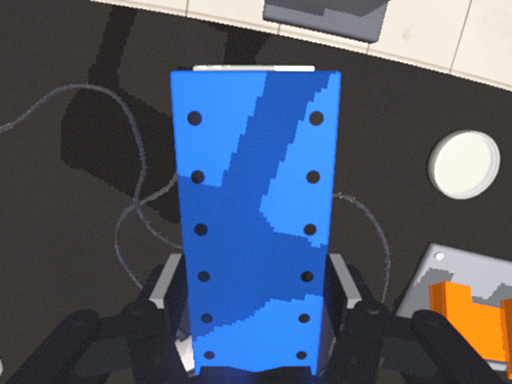

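View pics/s13c.png

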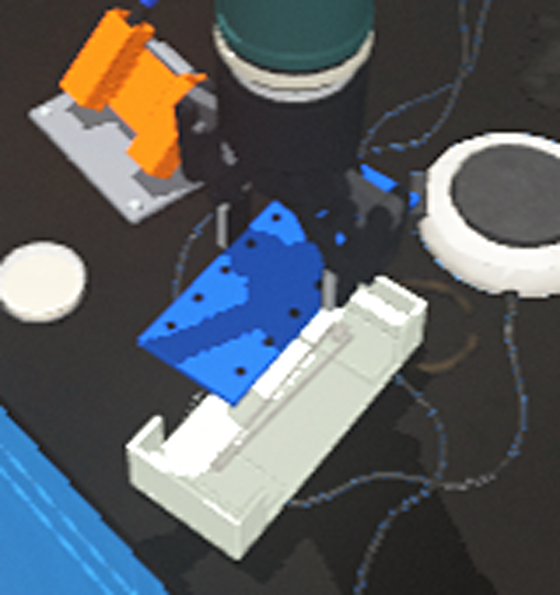

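```bash
python3 - <<'E'
from held import *
st=bot.read_state();W=bot.camera_model("wrist")
print(proj(W,place(TRAY,[(-.098,-.041,.043),(-.098,.041,.043)])), "obs (193,67?) (314,67?)")
im=cv2.imread("pics/w13.png"); cv2.imwrite("pics/w13a.png",cv2.resize(im[50:100,160:350],None,fx=4,fy=4,interpolation=cv2.INTER_CUBIC))
E
python3 -m jog '[[[1,0.07,-0.1,2,0,0,0],[1,0.07,-0.12,4,0,0,0],[1,0.07,-0.12,6,0,0,0],[1,0.07,-0.12,7,0,0,0],[1,0.07,-0.12,7.6,0,0,0],[1,0.07,-0.12,7.6,0,0,0],[1,0.07,-0.12,7.6,0,0,0]]]' 45
python3 - <<'E'
from ik import *
import pickle
W=bot.camera_model("wrist"); pickle.dump(W,open("w14.pkl","wb"))
im=bot.read_camera("wrist")[:,:,::-1]
cv2.imwrite("pics/w14.png",im)
cv2.imwrite("pics/w14a.png",cv2.resize(im[20:120,150:360],None,fx=3.5,fy=3.5,interpolation=cv2.INTER_CUBIC))
s=bot.read_camera("scene")[:,:,::-1];d=bot.read_camera("side")[:,:,::-1]
cv2.imwrite("pics/s14c.png",cv2.resize(s[210:350,215:345],None,fx=4.2,fy=4.2,interpolation=cv2.INTER_CUBIC))
cv2.imwrite("pics/d14c.png",cv2.resize(d[200:290,160:280],None,fx=6,fy=6,interpolation=cv2.INTER_CUBIC))
Rt=tilt_rot(TRAY[2],0,1)
for z in(.06,.025): row(Rt,local(TRAY,(-.0007,0,z))-Rt[:,2]*.168)
print(proj(W,place(TRAY,[(-.098,-.041,.043),(-.098,.041,.043)])).tolist())
E
```

```text
[[193.65005526  62.51807284]
 [315.86660871  62.70021443]] obs (193,67?) (314,67?)
time: 20.3
tool_pos: [0.4446, -0.1483, 0.2337]
tcp_rot: [0.291, -3.127, 0.004]
wrist_force: [0.3, -0.0, -0.3]
width: 0.749
row shift cm [-0.01  0.1   0.55] turn [-0.002  -0.0019 -0.0002] deg 0.2
row shift cm [-0.01  0.11  4.05] turn [-0.002  -0.0019 -0.0002] deg 0.2
[[168.9545759907707, 54.566960013096576], [349.89858078230014, 54.71981014817942]]
```

View pics/w14a.png

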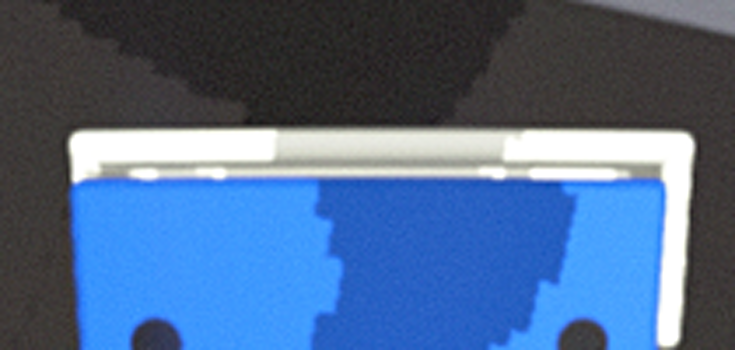

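View pics/s14c.png

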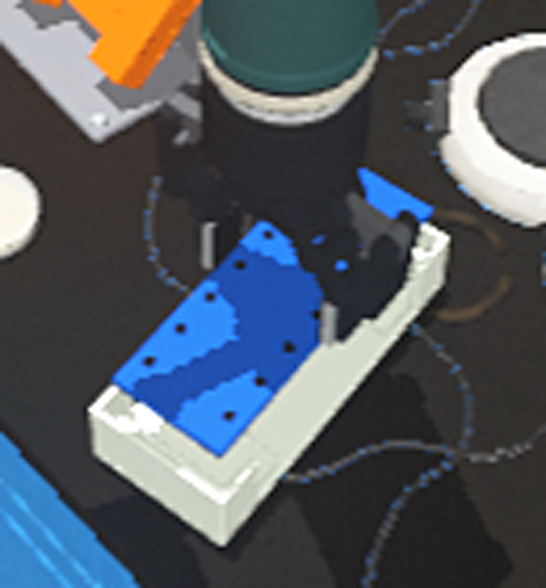

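View pics/d14c.png

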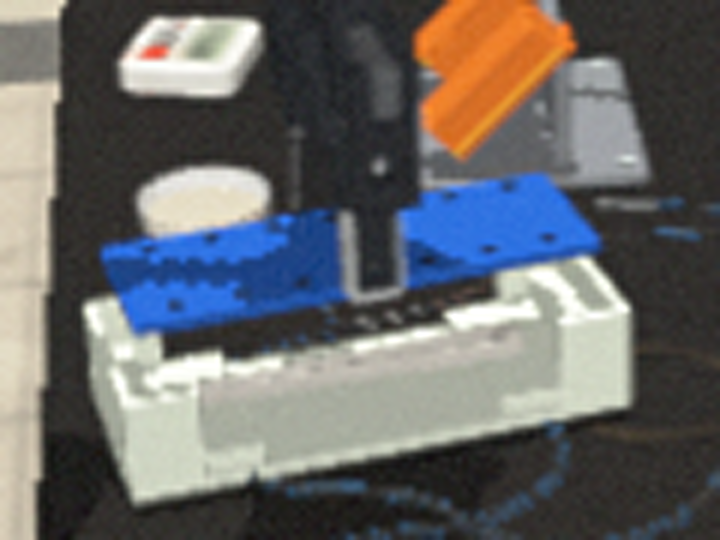

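View pics/w13a.png

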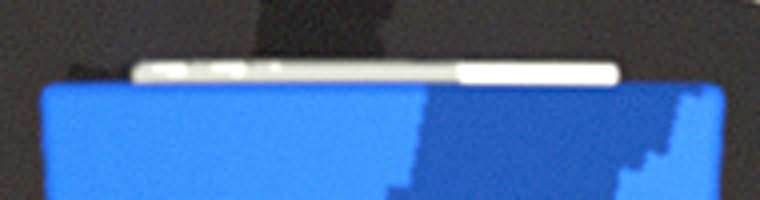

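```bash
python3 - <<'E'
from held import *
st=bot.read_state();W=bot.camera_model("wrist")
def sol(uv,hw,x0):
    f=lambda p:(toolproj(W,st,[(p[0],p[1]-hw,p[2]),(p[0],p[1]+hw,p[2])])-uv).ravel()
    r=least_squares(f,x0); return r.x,r.fun.round(2)
t=sol(np.array([(170,57.1),(348.3,57.7)]),.041,[.098,0,.19]); s=sol(np.array([(170.6,71.4),(340.3,72)]),.033,[.09,0,.162]); print("tray corner tool xyz",t,"sheet corner",s)
print("expected tray z", st["tool_pos"][2]-.043)
for zc in (.1907,):
    for nm,uv,z in(("tray",(259.15,57.4),.1907),("sheet",(255.45,71.7),.1625)):
        f=lambda p:toolproj(W,st,[(p[0],p[1],z)])[0]-uv
        print(nm,least_squares(f,[.09,0]).x)
E
```

```text
tray corner tool xyz (array([0.09598115, 0.00133901, 0.19285518]), array([ 0. ,  0.2,  0. , -0.2])) sheet corner (array([ 0.08881396, -0.00040862,  0.16659731]), array([ 0.  ,  0.28,  0.  , -0.28]))
expected tray z 0.19051954940786953
tray [0.09546421 0.00128008]
sheet [ 0.08843894 -0.00041614]
```

```bash
python3 -m jog '[[[1,-0.05,0.15,0.8,-0.002,-0.002,0],[1,-0.05,0.15,1.6,-0.002,-0.002,0],[1,-0.05,0.15,2.4,-0.002,-0.002,0],[1,-0.05,0.15,3.1,-0.002,-0.002,0],[1,-0.05,0.15,3.5,-0.002,-0.002,0],[1,-0.05,0.15,3.5,-0.002,-0.002,0],[1,-0.05,0.15,3.5,-0.002,-0.002,0]]]' 45
python3 - <<'E'
from ik import *
im=bot.read_camera("wrist")[:,:,::-1]
cv2.imwrite("pics/w15.png",im)
d=bot.read_camera("side")[:,:,::-1]
cv2.imwrite("pics/d15c.png",cv2.resize(d[200:290,160:280],None,fx=6,fy=6,interpolation=cv2.INTER_CUBIC))
E
```

```text
time: 21.32
tool_pos: [0.4445, -0.1468, 0.1981]
tcp_rot: [0.292, -3.127, -0.0]
wrist_force: [-0.1, -0.9, -1.9]
width: 0.75
```

View pics/w15.png

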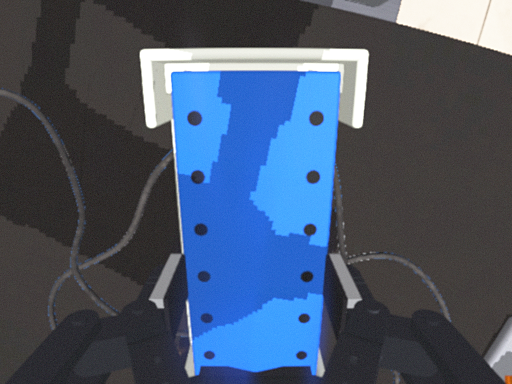

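View pics/d15c.png

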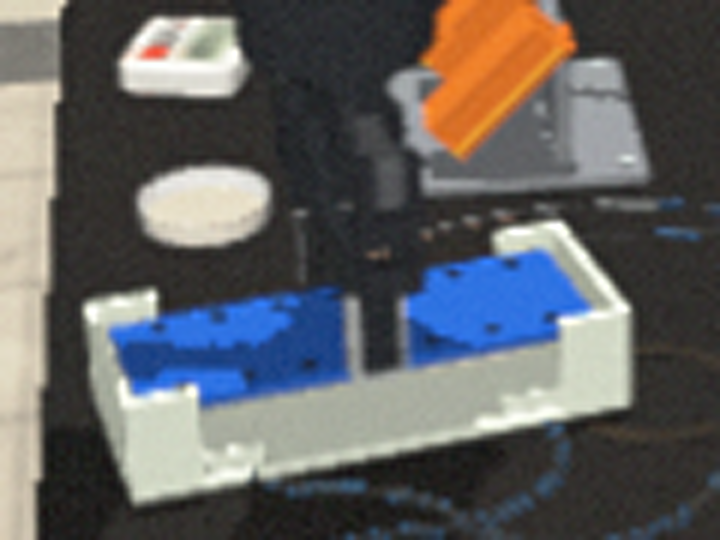

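```bash
python3 -m jog '[[[1,0,0,0.2,0,0,0],[1,0,0,0.35,0,0,0],[1,0,0,0.35,0,0,0]]]' 45;python3 -m jog '[[[1,0,0,0.15,0,0,0],[1,0,0,0.15,0,0,0]]]' 45;python3 -m jog '[[[1,0,0,0.1,0,0,0],[1,0,0,0.1,0,0,0]]]' 45
```

```text
time: 21.8
tool_pos: [0.4442, -0.1466, 0.1943]
tcp_rot: [0.291, -3.127, -0.001]
wrist_force: [-0.5, -0.5, 0.1]
width: 0.75
time: 22.05
tool_pos: [0.4444, -0.1467, 0.1935]
tcp_rot: [0.292, -3.127, -0.001]
wrist_force: [-2.5, 0.8, 5.0]
width: 0.749
time: 22.3
tool_pos: [0.4445, -0.1468, 0.1934]
tcp_rot: [0.292, -3.127, -0.001]
wrist_force: [-6.1, 2.2, 13.0]
width: 0.748
```

```bash
python3 -m jog '[[[1,0,0,-0.15,0,0,0],[0.1,0,0,-0.15,0,0,0],[0.1,0,0,-0.15,0,0,0],[0.1,0,0,-0.15,0,0,0],[0.1,0,0,-2,0,0,0],[0.1,0,0,-6,0,0,0],[0.1,0,0,-12,0,0,0],[0.1,0,0,-14,0,0,0],[0.1,0,0,-14,0,0,0]]]' 30
python3 - <<'E'
from ik import *
im=bot.read_camera("wrist")[:,:,::-1]
cv2.imwrite("pics/w16.png",im)
d=bot.read_camera("side")[:,:,::-1];s=bot.read_camera("scene")[:,:,::-1]
cv2.imwrite("pics/d16c.png",cv2.resize(d[150:290,160:300],None,fx=4.2,fy=4.2,interpolation=cv2.INTER_CUBIC))
th=np.radians(35);Rt=tilt_rot(HO[2],th,1)
row(Rt,local(HO,(.07,.042,.088))-Rt[:,2]*.25)
E
```

```text
time: 23.42
tool_pos: [0.4452, -0.1471, 0.334]
tcp_rot: [-0.291, 3.125, -0.003]
wrist_force: [1.0, 0.6, 0.2]
width: 0.902
row shift cm [-4.56 28.03  3.78] turn [ 0.0753 -0.6115  0.2328] deg 37.7
```

View pics/w16.png

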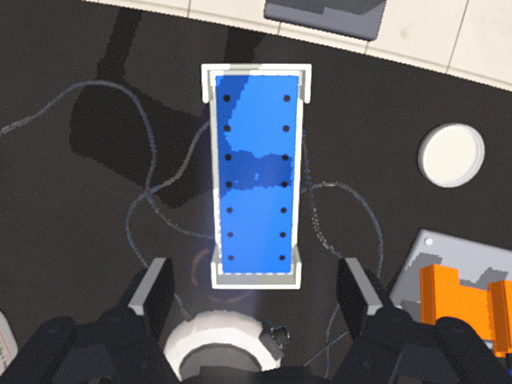

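View pics/d16c.png

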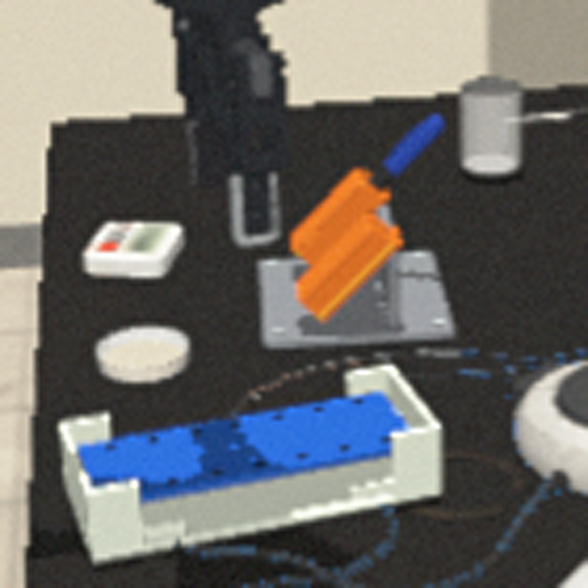

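```bash
python3 - <<'E'
from ik import *
th=np.radians(37);Rt=tilt_rot(HO[2],th,1); g=local(HO,(.068,.042,.089)); d=Rz(HO[2])@[c,0,c]
for p in(g-Rt[:,2]*.255,g-Rt[:,2]*.1695,g-Rt[:,2]*.1695+d*.12): print(ik(Rt,p,[.3,0,2.3,-.7,.3,-.6])[0].round(2))
row(Rt,g-Rt[:,2]*.255)
E
```

```text
[ 0.35 -0.23  2.4  -0.59  0.44 -0.69]
[ 0.3  -0.01  2.36 -0.89  0.27 -0.41]
[ 0.24  0.01  2.15 -0.47  0.4  -0.9 ]
row shift cm [-3.38 28.32  3.8 ] turn [ 0.0795 -0.6463  0.2319] deg 39.6
```

```bash
python3 -m jog '[[[0.45,-0.5,5,0,0,0,0],[0.45,-1,10,0.5,0.02,-0.2,0.05],[0.45,-2,16,1.5,0.04,-0.35,0.12],[0.45,-3,22,2.8,0.06,-0.5,0.18],[0.45,-3.4,28.3,3.8,0.08,-0.646,0.232],[0.45,-3.4,28.3,3.8,0.08,-0.646,0.232],[0.45,-3.4,28.3,3.8,0.08,-0.646,0.232],[0.45,-3.4,28.3,3.8,0.08,-0.646,0.232],[0.45,-3.4,28.3,3.8,0.08,-0.646,0.232]]]' 30
python3 - <<'E'
from ik import *
th=np.radians(37);Rt=tilt_rot(HO[2],th,1); g=local(HO,(.068,.042,.089)); d=Rz(HO[2])@[c,0,c]
print(bot.read_state()["q"].round(2))
row(Rt,g-Rt[:,2]*.255);row(Rt,g-Rt[:,2]*.1695)
W=bot.camera_model("wrist");im=bot.read_camera("wrist")[:,:,::-1].copy()
cv2.imwrite("pics/w17r.png",im)
ce=local(HO,[.0481,.042,.0692]);yy=Rz(HO[2])[:,1]
for s in(-.006,.006):
    q=proj(W,[ce+yy*s,ce+d*.066+yy*s]); cv2.line(im,tuple(q[0].astype(int)),tuple(q[1].astype(int)),(0,0,255),1)
q=proj(W,[ce+d*.028])[0]; cv2.circle(im,tuple(q.astype(int)),3,(0,255,0),1)
cv2.imwrite("pics/w17.png",im)
E
```

```text
time: 24.7
tool_pos: [0.425, 0.1373, 0.2928]
tcp_rot: [0.068, 2.496, -0.027]
wrist_force: [0.2, -0.4, 0.4]
width: 0.549
[ 0.35 -0.23  2.4  -0.6   0.44 -0.69]
row shift cm [ 0.06  0.08 -0.03] turn [-0.0024 -0.0004  0.0016] deg 0.2
row shift cm [0.05 0.1  8.52] turn [-0.0024 -0.0004  0.0016] deg 0.2
```

View pics/w17.png

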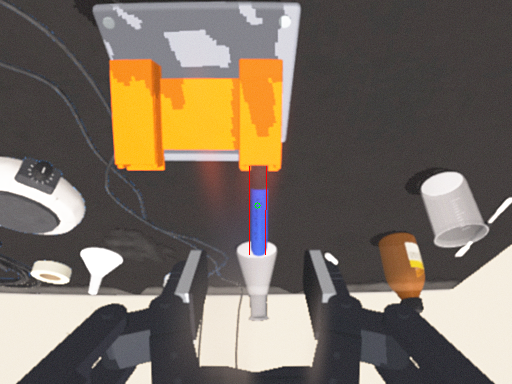

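Overlay matches the marker (col ~258, tip row ~254). Advance and grip.

```bash
python3 -m jog '[[[0.45,0.05,0.1,2,0,0,0],[0.45,0.05,0.1,4,0,0,0],[0.45,0.05,0.1,6,0,0,0],[0.45,0.05,0.1,7.5,0,0,0],[0.45,0.05,0.1,8.5,0,0,0],[0.45,0.05,0.1,8.5,0,0,0],[0.45,0.05,0.1,8.5,0,0,0]]]' 30
python3 - <<'E'
from ik import *
th=np.radians(37);Rt=tilt_rot(HO[2],th,1); g=local(HO,(.068,.042,.089))
row(Rt,g-Rt[:,2]*.1695)
E
python3 -m jog '[[[1,0,0,0,0,0,0],[1,0,0,0,0,0,0],[1,0,0,0,0,0,0],[1,0,0,0,0,0,0],[1,0,0,0,0,0,0]]]' 30
python3 - <<'E'
from ik import *
cv2.imwrite("pics/w18.png",bot.read_camera("wrist")[:,:,::-1])
st=bot.read_state();R0=R.from_rotvec(st["tcp_rot"]).as_matrix();d=Rz(HO[2])@[c,0,c];print(st["q"].round(2),"pull",R0.T@d*11)
E
```

```text
time: 25.62
tool_pos: [0.4766, 0.1352, 0.2262]
tcp_rot: [0.07, 2.492, -0.026]
wrist_force: [-0.6, 0.2, -1.0]
width: 0.551
row shift cm [0.17 0.01 0.1 ] turn [-0.0021  0.0027 -0.0003] deg 0.2
time: 26.25
tool_pos: [0.4766, 0.1358, 0.2264]
tcp_rot: [0.068, 2.492, -0.025]
wrist_force: [-2.6, -0.6, 3.8]
width: 0.127
[ 0.3  -0.01  2.36 -0.9   0.28 -0.41] pull [-1.08979615e+01 -9.21944342e-03 -1.49477461e+00]
```

View pics/w18.png

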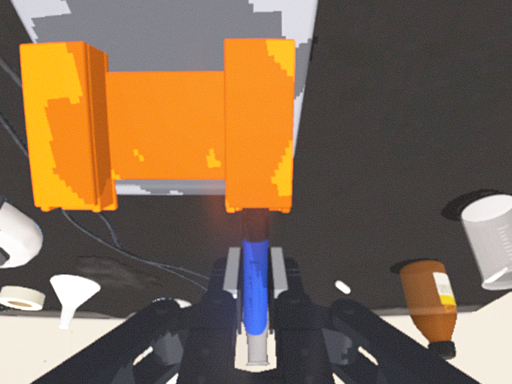

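```bash
python3 -m jog '[[[1,-1.5,0,-0.2,0,0,0],[1,-3,0,-0.41,0,0,0],[1,-5,0,-0.69,0,0,0],[1,-7,0,-0.96,0,0,0],[1,-9,0,-1.23,0,0,0],[1,-10.9,0,-1.5,0,0,0],[1,-10.9,0,-1.5,0,0,0]]]' 30
python3 - <<'E'
from ik import *
cv2.imwrite("pics/w19.png",bot.read_camera("wrist")[:,:,::-1])
d=bot.read_camera("side")[:,:,::-1]
cv2.imwrite("pics/d19c.png",cv2.resize(d[100:290,160:300],None,fx=3,fy=3,interpolation=cv2.INTER_CUBIC))
T=np.array([.4447,-.147,.186])
Rt=tilt_rot(T[2],np.radians(-8),1); row(Rt,local(T,(.030,0,.13))-Rt[:,2]*.169)
print(bot.read_state()["q"].round(2))
E
```

```text
time: 27.18
tool_pos: [0.5553, 0.1318, 0.305]
tcp_rot: [0.069, 2.49, -0.024]
wrist_force: [-0.1, 0.5, 0.1]
width: 0.13
row shift cm [  3.65 -27.13  -2.01] turn [-0.064   0.7824 -0.2396] deg 47.0
[ 0.24  0.01  2.17 -0.5   0.39 -0.87]
```

View pics/w19.png

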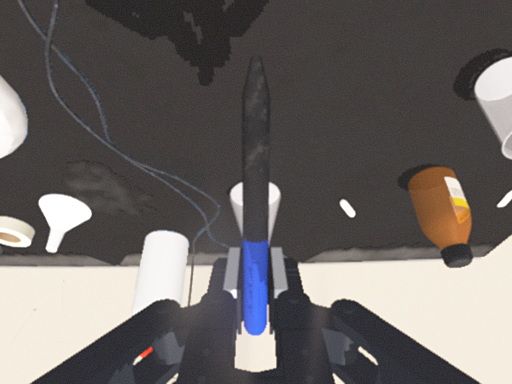

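View pics/d19c.png

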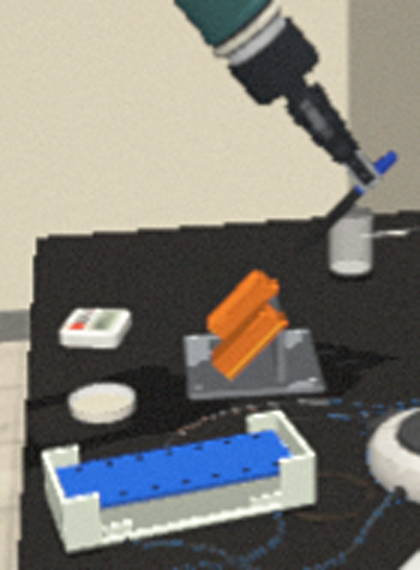

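```bash
python3 -m jog '[[[1,-2,-2,-2,0,0.15,-0.03],[1,-1,-7,-2.5,-0.02,0.3,-0.08],[1,0.5,-13,-2.5,-0.04,0.48,-0.14],[1,2,-19,-2.2,-0.05,0.64,-0.2],[1,3.65,-25,-2,-0.064,0.782,-0.24],[1,3.65,-27.1,-2,-0.064,0.782,-0.24],[1,3.65,-27.1,-2,-0.064,0.782,-0.24],[1,3.65,-27.1,-2,-0.064,0.782,-0.24]]]' 30
python3 - <<'E'
from ik import *
cv2.imwrite("pics/w20.png",bot.read_camera("wrist")[:,:,::-1])
d=bot.read_camera("side")[:,:,::-1]
cv2.imwrite("pics/d20c.png",cv2.resize(d[170:290,160:300],None,fx=5,fy=5,interpolation=cv2.INTER_CUBIC))
T=np.array([.4447,-.147,.186])
Rt=tilt_rot(T[2],np.radians(-8),1)
for z in(.13,.06,.045,.037):row(Rt,local(T,(.030,0,z))-Rt[:,2]*.169)
D=bot.camera_model("side")
for z in(.125,.13): print(proj(D,place(T,[(-.066,0,z),(.066,0,z)])).tolist())
print(bot.read_state()["q"].round(2))
E
```

```text
time: 28.28
tool_pos: [0.4974, -0.1361, 0.2973]
tcp_rot: [0.28, -2.99, 0.018]
wrist_force: [0.9, 1.0, -0.8]
width: 0.133
row shift cm [ 0.07 -0.14  0.06] turn [-0.0001  0.0017  0.002 ] deg 0.2
row shift cm [-0.89 -0.14  7.  ] turn [-0.0001  0.0017  0.002 ] deg 0.2
row shift cm [-1.1  -0.14  8.48] turn [-0.0001  0.0017  0.002 ] deg 0.2
row shift cm [-1.21 -0.14  9.27] turn [-0.0001  0.0017  0.002 ] deg 0.2
[[186.90131122206597, 222.73775778081844], [243.89656189174931, 213.68567802722822]]
[[186.72799005203, 220.6668175419216], [243.83699450595228, 211.67617565944084]]
[-0.29  0.1   2.01 -0.07  1.16 -2.02]
```

View pics/w20.png

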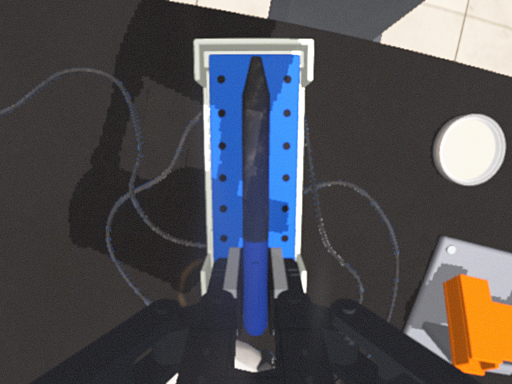

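View pics/d20c.png

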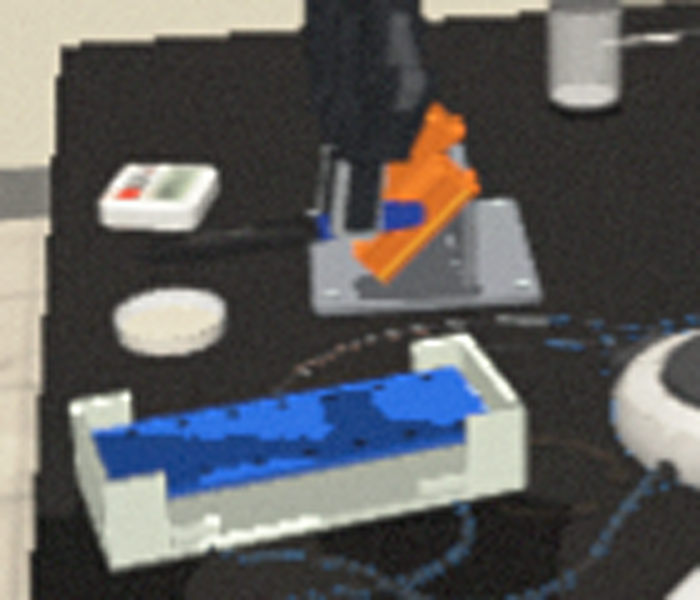

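```bash
python3 -m jog '[[[1,-0.4,-0.14,3.5,0,0.002,0.002],[1,-0.89,-0.14,7,0,0.002,0.002],[1,-1.1,-0.14,8.2,0,0.002,0.002],[1,-1.1,-0.14,8.6,0,0.002,0.002],[1,-1.1,-0.14,8.6,0,0.002,0.002],[1,-1.1,-0.14,8.6,0,0.002,0.002]]]' 30
python3 - <<'E'
from ik import *
d=bot.read_camera("side")[:,:,::-1]
cv2.imwrite("pics/d21c.png",cv2.resize(d[190:290,160:290],None,fx=5.5,fy=5.5,interpolation=cv2.INTER_CUBIC))
T=np.array([.4447,-.147,.186])
Rt=tilt_rot(T[2],np.radians(-8),1)
for z in(.037,):row(Rt,local(T,(.030,0,z))-Rt[:,2]*.169)
E
```

```text
time: 29.12
tool_pos: [0.4982, -0.1385, 0.2127]
tcp_rot: [0.277, -2.992, 0.022]
wrist_force: [-0.3, 0.5, -0.1]
width: 0.133
row shift cm [-0.06  0.15  0.83] turn [-0.0014  0.0021 -0.0013] deg 0.2
```

View pics/d21c.png

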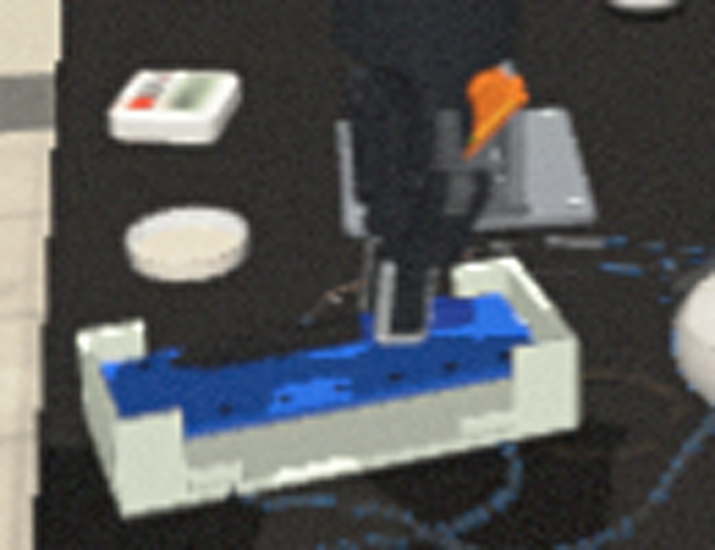

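```bash
python3 -m jog '[[[1,-0.06,0.15,0.3,0,0.002,0],[1,-0.06,0.15,0.5,0,0.002,0],[1,-0.06,0.15,0.5,0,0.002,0]]]' 30;python3 -m jog '[[[1,0,0,0.15,0,0,0],[1,0,0,0.15,0,0,0]]]' 30;python3 -m jog '[[[1,0,0,0.1,0,0,0],[1,0,0,0.1,0,0,0]]]' 30
```

```text
time: 29.55
tool_pos: [0.4968, -0.1368, 0.2061]
tcp_rot: [0.277, -2.987, 0.02]
wrist_force: [-0.4, -0.4, -0.5]
width: 0.132
time: 29.8
tool_pos: [0.4969, -0.137, 0.2055]
tcp_rot: [0.277, -2.988, 0.02]
wrist_force: [-1.6, 0.8, 4.4]
width: 0.14
time: 30.05
tool_pos: [0.497, -0.137, 0.2055]
tcp_rot: [0.276, -2.988, 0.02]
wrist_force: [-3.9, 0.6, 11.2]
width: 0.134
```

```bash
python3 -m jog '[[[1,0,0,-0.12,0,0,0],[0.75,0,0,-0.12,0,0,0],[0.6,0,0,-0.12,0,0,0],[0.5,0,0,-0.12,0,0,0],[0.5,0.3,0,-2,0,0,0],[0.5,0.8,0,-6,0,0,0],[0.5,1.6,0,-12,0,0,0],[0.5,2,0,-15,0,0,0],[0.5,2,0,-15,0,0,0]]]' 30
python3 - <<'E'
from ik import *
cv2.imwrite("pics/w22.png",bot.read_camera("wrist")[:,:,::-1])
d=bot.read_camera("side")[:,:,::-1];s=bot.read_camera("scene")[:,:,::-1]
cv2.imwrite("pics/d22c.png",cv2.resize(d[190:290,160:290],None,fx=5.5,fy=5.5,interpolation=cv2.INTER_CUBIC))
cv2.imwrite("pics/s22c.png",cv2.resize(s[100:350,110:345],None,fx=2.4,fy=2.4,interpolation=cv2.INTER_CUBIC))
E
```

```text
time: 31.18
tool_pos: [0.4993, -0.137, 0.3602]
tcp_rot: [0.277, -2.996, 0.025]
wrist_force: [0.4, -1.1, -1.5]
width: 0.493
```

View pics/w22.png

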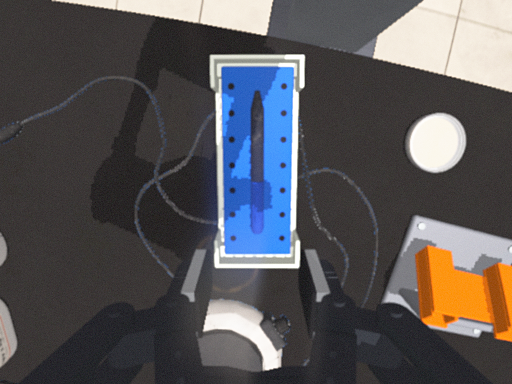

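View pics/d22c.png

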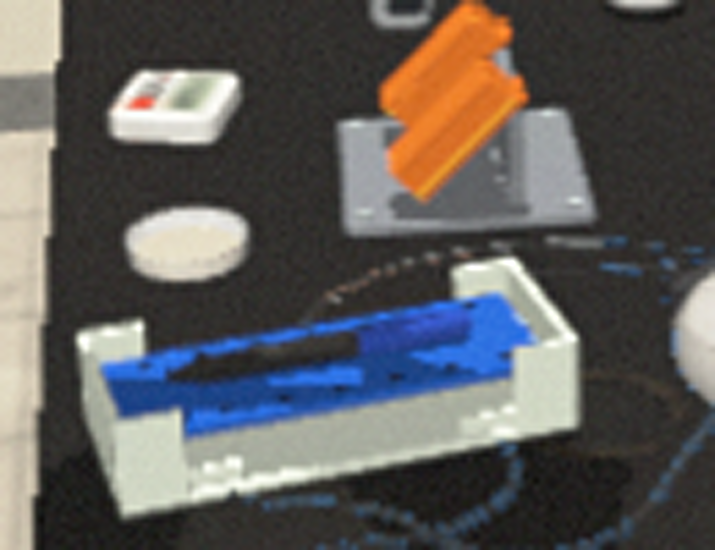

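View pics/s22c.png

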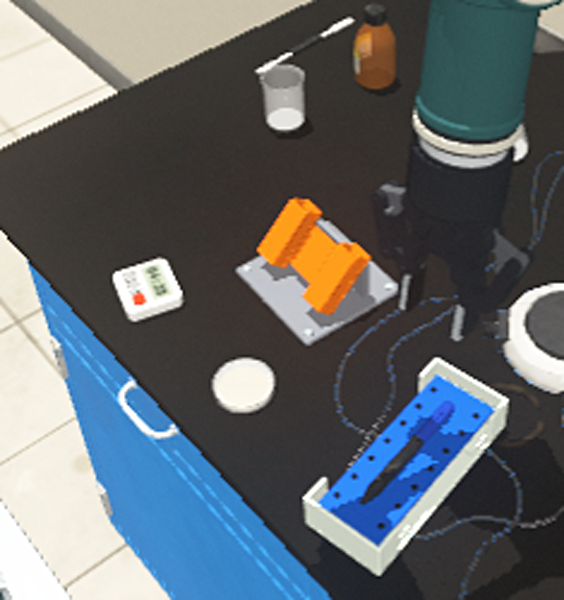

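```bash
python3 -c "
from workcell import bot
print(bot.finish_job())"
```

```text
the job is handed in; nothing more can be done
None
```

The tray is packed in the order asked: forceps across the two steps, blue sheet over them, marker lengthwise on the sheet. I handed the job in at about 31 s of the 72 s allowed; no verdict came back.

**How it was placed:** Each item was lowered until it just touched, pressed with at most about 13 N, backed off slightly and then released. Nothing was dropped.

**Last checks:**
- **Forceps:** the wrist picture taken after release showed them centred to about 1 mm, with their ends 68–69 mm from the tray's centre on both steps. They were under the sheet after that and not seen again.
- **Sheet:** the final pictures show it inside the walls and flat on the ledges. It touched down about 0.5 mm from the expected height.
- **Marker:** it lies lengthwise near the middle of the sheet, clear of the ends. It touched down about 1 mm higher than predicted.
- **Timer, dish and beaker:** they look unmoved in the final pictures; I compared them by eye and did not measure. The gripper was about 15 cm above the tray, touching nothing.

**Problems and disagreements:**
- My first approach at a 45° tilt ran the wrist to the edge of its range. The last joint read 2.551 against a listed limit of 2.55. I backed off, turned the gripper half round and used a smaller tilt. I don't know whether that reading counts as passing the range.
- The scene and wrist cameras disagreed by about 4 mm and 0.01 rad on the tray and the sheet. I used the wrist camera, and the contact heights and final fit agreed with it.

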